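# Restock a solder spool bar and mix the paste

## Task

Get the soldering place ready: take every solder spool out of the cradle and slide it over the free end of the bent spool bar, around the bend and onto the straight back leg, without forcing it. Press the paste jar down on the mixer's sprung pad until the pad is fully down and hold it there for two seconds, then stand the jar upright, fully home, in the round hole of the jar block. Leave the other things on the bench where they are.

Things in the scene. Friction and masses are not known exactly. Their poses are not given: they have to be found in the camera images.
- spool0: Spool of solder wire standing on edge in the cradle: a short cylinder 64 mm in outer diameter and 26 mm wide, 0.16 kg, with a plain 22 mm bore through it. Origin at its centre; its own x axis is the bore axis (level at the start); it may roll about that axis. All spools are alike; may be absent (then None).
- spool1: Spool of solder wire standing on edge in the cradle: a short cylinder 64 mm in outer diameter and 26 mm wide, 0.16 kg, with a plain 22 mm bore through it. Origin at its centre; its own x axis is the bore axis (level at the start); it may roll about that axis. All spools are alike; may be absent (then None).
- spool2: Spool of solder wire standing on edge in the cradle: a short cylinder 64 mm in outer diameter and 26 mm wide, 0.16 kg, with a plain 22 mm bore through it. Origin at its centre; its own x axis is the bore axis (level at the start); it may roll about that axis. All spools are alike; may be absent (then None).
- spool3: Spool of solder wire standing on edge in the cradle: a short cylinder 64 mm in outer diameter and 26 mm wide, 0.16 kg, with a plain 22 mm bore through it. Origin at its centre; its own x axis is the bore axis (level at the start); it may roll about that axis. All spools are alike; may be absent (then None).
- bar: Fixed bent 12 mm steel rod, centre line level 120 mm up. Origin on the bench below where its straight legs would cross; z up. In this frame (mm): free end (-120, 0); along +x to (-50, 0); left turn, quarter circle of 50 mm radius about (-50, 50), to (0, 50); then the back leg along +y to the stop. A loose spool hangs 5 mm low and stays put. Spool centres belong at y = 60 to 170, side by side.
- bar_tip (a point): Centre of the rod's free end, at (-120, 0, 120) mm in the bar's frame, where spools go on.
- bar_stop (a point): Near face of the fixed stop washer (32 mm diameter) that ends the back leg, at (0, 183, 120) mm in the bar's frame. Behind it, at y = 200 mm, the rod turns down to its foot on a 12 mm thick steel plate, 110 x 120 mm, centred at (20, 165) mm.
- rack: Fixed black spool cradle, 196 x 64 mm, at most 28 mm high: a V trough along its x axis with low dividers; four places at x = -69, -23, 23, 69 mm, each for one spool on edge, bore along x, centre 45 mm above the bench. Above 12 mm height it is under 60 mm wide, so a spool's sides at mid height are free. Origin at the centre of its underside; z up.
- jar: Closed round plastic jar of solder paste with black lid, squat, 64 mm in diameter, 60 mm tall (lid: top 13 mm), heaviest near its base, 0.25 kg (varies). Origin at the centre of its underside, z up its axis; stands on the bench at the start.
- mixer: Fixed grey touch mixer, a box 110 x 110 x 50 mm with a round black rubber pad on top. Origin at the centre of its underside, z up.
- pad_top (a point): Centre of the top face of the mixer's pad, a flat disc of 84 mm diameter, 77 mm above the bench when up; moves down with the pad.
- pad (a joint): Travel of the sprung pad: 0 up, 0.012 m fully down against a hard stop. The spring needs about 4 N to start (the jar's weight alone does not move it) and about 12.5 N in all fully down; it returns by itself.
- socket: Fixed aluminium jar block, 110 x 110 x 20 mm, with one round hole of 74 mm diameter in the centre of its top, 12 mm deep (hole floor 8 mm above the bench). Origin at the centre of its underside, z up.
- screwdriver: Bystander, leave it alone: screwdriver, 190 mm long, lying. Origin on its underside.
- tape: Bystander, leave it alone: roll of black tape, 90 mm in diameter, 20 mm high, lying flat. Origin on its underside.
- cutters: Bystander, leave it alone: side cutters with blue handles, about 130 mm long, 14 mm high. Origin on its underside.
- tweezers: Bystander, leave it alone: steel tweezers, 120 mm long, 10 mm high, lying. Origin on its underside.
- meter: Bystander, leave it alone: yellow hand multimeter, 150 x 78 x 34 mm, lying. Origin on its underside.
- tin: Bystander, leave it alone: round brass tin, 70 mm in diameter, 40 mm high. Origin on its underside.
Not all that is in view belongs to the job. Of the things that look like the jar, take the one that is farthest to the robot's left at the start.

How it is judged:
By the outcome, as a careful person would: the job done as asked, in the order asked, and still so for the second after the job is handed in, with the robot touching nothing.
Of spool0, spool1, spool2, spool3 only 3 to 4 are there at a start; the rules pass over those that are not, and their reading is None.
At some moment in a run one of jar may be knocked a few centimetres aside while the robot is not near it.
It also fails if it takes over 210 s, if anything falls off the work surface, if the arm or the gripper's body presses on something with over 40 N, if the wrist force passes 120 N, or if a joint passes its speed limit or range.

## Robot

A 6-joint arm with a two-finger parallel gripper is mounted at the origin on the work surface. World frame = base frame: x ahead of the robot, y to its left, z up, the work surface at z = 0. Lengths are in mm, angles in rad, forces in N, time in s.
With the tool pointing down it reaches from about 300 to 775 mm from the base axis. Payload 14.6 kg.
Tool frame: the origin (TCP) lies at the very end of the fingers, on their centre line; the grasp point (between the pads) lies 19 mm behind it; z points along the fingers, y is the line along which they close (so a half turn about z gives the same grasp; the last joint's range is limited). The gripper opens to 94 mm and grips with 3 to 60 N. Pads are 16 mm wide; open, the fingers measure 119 mm over their backs; the gripper's body (75 mm by 177 mm) begins 78 mm behind the grasp point.
Start: joints at [-1.267, 0.3, 1.521, -0, 1.321, -0.067], TCP at [199.291, -512.613, 205.446] pointing down, gripper open.
Joint ranges: [-3.03, 3.03], [-0.79, 2.21], [0.23, 2.52], [-1.04, 4.18], [0, 3.07], [-2.55, 2.55]. Speed limits (rad/s): [2.22, 2.22, 2.57, 3.14, 3.14, 3.14].

## Interface

Orientations are given as [roll, pitch, yaw] about the fixed x, y, z axes, in that order (R = Rz(yaw) Ry(pitch) Rx(roll)).
In Python, from cell import manip, optics gives the robot as it stands.
- The arm moves only by the shell command python3 -m crank 'ROWS' [FORCE]. ROWS is JSON, a list of rows, each a list of 7 numbers: the opening in per cent of the stroke, from 0 (shut) to 100 (fully open), then the shift along the tool's x, y, z in mm, then the turn, a rotation vector about the tool's x, y, z in rad. A call has 1 to 10 rows; each row is the pose to reach, as a shift and turn from the pose commanded when the call began, along the tool's axes at that moment; what a row does not reach only later rows make up. A row lasts 1/10 s, in which the tool goes at most 50 mm and 8.59 degrees, less where a joint would pass 70% of its speed; a pose out of reach is approached as far as the arm can. A call with a gripper value outside its range is refused whole. The fingers move at their own pace and stop on an object; FORCE is the grip in N (left out, the last holds). Time passes only in rows, so rows that repeat a pose let the fingers close. It gives the time, the measured TCP pose, the force, the opening and the grip force at its end, in the units of the state.
- manip.read_state(): the state, without advancing time (a new reading comes with each control period).
- optics.camera(name): name is "scene" or "top"; returns (picture, depth): 420x560x3 uint8, red, green, blue; 420x560 float32, mm along the optical axis (not along the pixel's ray), 0 where there is no reading.
- optics.calibration(name): a dict with "camera_matrix" (3x3 intrinsics, pixels), "R" (3x3) and "t" (3): a world point X has camera coordinates R X + t. Camera axes: x right, y down, z forward; pixel columns grow to the right and rows downward; lengths in mm; the calibration is good to about 2 mm. A picture is of the moment at which its call begins. calibration takes no time and is no camera call.
- manip.sign_off(): hands the job in; it is judged then, once.
The state is a dict: "clock": time; "joints": joint angles; "qd": joint speeds; "effort": joint torques, N m; "eef_pos": TCP position; "eef_rot": TCP orientation; "wrist_force": force on the tool from outside, world axes, zero at the start; "moment": the same for the moment, N m; "finger_gap": finger opening in mm; "finger_force": force on a finger pad.
Only numpy, scipy, OpenCV 4.12 (cv2) and the standard library are available. Lean on these libraries where they do the work, as an engineer would, in place of code of your own. Each camera call takes 0.05 s, during which the arm holds its last target. There are 200 camera calls.

## Working session

There is one attempt and no reset: what is moved stays moved. The work goes in short steps, Python scripts to look and compute and a shell command to move; the robot and the scene stay as the last step left them, time stands still between calls to the robot, and variables do not carry over. Pictures are saved under pics/ and viewed, at most 14 in all, crops included, and the job is handed in when it is done.

```bash
ls; mkdir -p pics; python3 - <<'E'
from cell import manip, optics
import cv2,numpy as np
print(manip.read_state())
for n in("scene","top"):
    p,d=optics.camera(n); cv2.imwrite(f"pics/{n}0.png",p[:,:,::-1]); np.savez(f"{n}0.npz",p=p,d=d)
    c=optics.calibration(n); print(n,{k:np.round(v,3).tolist() for k,v in c.items()})
    print(-np.array(c["R"]).T@np.array(c["t"]))
E
```

```text
pics
{'clock': 0.0, 'joints': array([-1.26663851e+00,  3.00467149e-01,  1.52156175e+00,  4.23009116e-05,
        1.32069282e+00, -6.65777905e-02]), 'qd': array([-8.97227762e-04,  1.41925907e-03,  3.69576210e-04, -3.42665327e-04,
        7.92429949e-05, -9.37100432e-04]), 'effort': array([-4.15803597e-04, -5.31809592e+01, -3.52740884e+01,  7.08039198e-02,
        2.43794970e-02, -6.73856448e-05]), 'eef_pos': array([ 199.20892449, -512.38495336,  204.8966756 ]), 'eef_rot': array([-3.14046882e+00, -1.15996808e-04,  3.70725054e-01]), 'wrist_force': array([ 0.17547331,  0.25373531, -0.09947909]), 'moment': array([-0.02262311, -0.00045169,  0.00669879]), 'finger_force': 0.0, 'finger_gap': 94.09105189433076}
scene {'camera_matrix': [[425.962, 0.0, 274.352], [0.0, 425.962, 206.804], [0.0, 0.0, 1.0]], 'R': [[-0.318, 0.948, 0.018], [0.73, 0.258, -0.633], [-0.605, -0.188, -0.774]], 't': [213.282, -334.205, 1449.626]}
[1188.77580016  156.86307803  905.98208402]
top {'camera_matrix': [[392.008, 0.0, 274.518], [0.0, 392.008, 208.62], [0.0, 0.0, 1.0]], 'R': [[-0.02, -1.0, -0.004], [-0.997, 0.02, -0.074], [0.074, 0.002, -0.997]], 't': [-34.138, 548.838, 1231.762]}
[ 455.68356779  -47.76952968 1268.73809013]
```

View pics/scene0.png

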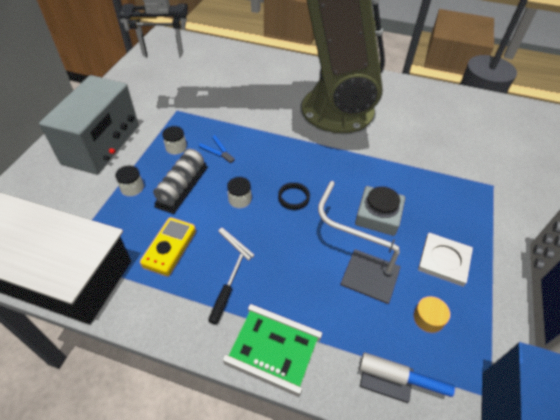

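View pics/top0.png

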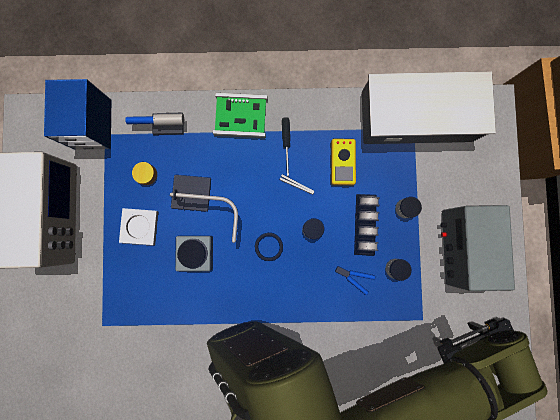

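```bash
cat > h.py <<'E'
import numpy as np, cv2
from cell import manip, optics
def cloud(name, d):
    c=optics.calibration(name); K=np.array(c["camera_matrix"]); R=np.array(c["R"]); t=np.array(c["t"])
    v,u=np.mgrid[:420,:560]
    X=np.stack([(u-K[0,2])/K[0,0]*d,(v-K[1,2])/K[1,1]*d,d],-1)
    W=(X-t)@R; W[d<=0]=np.nan
    return W
def plane(name,u,v,z):
    c=optics.calibration(name); K=np.array(c["camera_matrix"]); R=np.array(c["R"]); t=np.array(c["t"])
    r=R.T@np.linalg.inv(K)@np.array([u,v,1.]); o=-R.T@t
    return o+r*(z-o[2])/r[2]
def blobs(m,minpx=30):
    n,l,s,c=cv2.connectedComponentsWithStats(m.astype(np.uint8))
    return [(l==i) for i in range(1,n) if s[i,4]>=minpx]
E
python3 - <<'E'
from h import *
np.set_printoptions(precision=1,suppress=True)
d=np.load("top0.npz"); W=cloud("top",d["d"]); p=d["p"]; z=W[...,2]
print("bench z",np.nanmedian(z[300:320,120:200]),np.nanstd(z[300:320,120:200]))
def rep(nm,box,lo,hi,mn=30):
    r0,r1,c0,c1=box; m=np.zeros(z.shape,bool); m[r0:r1,c0:c1]=((z>lo)&(z<hi))[r0:r1,c0:c1]
    for b in blobs(m,mn):
        q=W[b]; pts=np.argwhere(b)[:,::-1].astype(np.int32); e=cv2.minAreaRect(pts); cc,rad=cv2.minEnclosingCircle(pts)
        print(nm,b.sum(),"med",np.nanmedian(q,0),"min",np.nanmin(q,0),"max",np.nanmax(q,0),"mid",plane("top",*e[0],np.nanmedian(q[:,2])),"rect",np.round(e[1],1),round(e[2],1),"circ",np.round(cc,1),round(rad,1))
rep("spool",(185,265,345,390),50,90)
rep("rack",(185,265,345,390),8,90)
rep("jar",(190,290,295,430),45,90)
rep("mixer",(225,280,165,220),35,68); rep("pad",(225,280,165,220),69,95)
rep("socket",(195,250,110,165),12,40)
rep("bar",(165,255,165,250),95,140,10)
m=np.zeros(z.shape,bool); m[165:255,165:250]=((z>95)&(z<140))[165:255,165:250]
# rod centre-line from pixel rays at z=120 (rod top = 126)
v,u=np.nonzero(m); P=np.array([plane("top",a,b,123) for a,b in zip(u,v)])[:,:2]
np.save("barP.npy",P)
leg=P[(P[:,0]<P[:,0].max()-60)]; print("tip leg",leg.min(0),leg.max(0))
for lo in range(int(P[:,0].min()),int(P[:,0].max()),10):
    s=P[(P[:,0]>=lo)&(P[:,0]<lo+10)]; print(lo,len(s),s[:,1].min(),s[:,1].mean(),s[:,1].max())
for lo in range(int(P[:,1].min()),int(P[:,1].max()),12):
    s=P[(P[:,1]>=lo)&(P[:,1]<lo+12)]; print("y",lo,len(s),s[:,0].min(),s[:,0].mean(),s[:,0].max())
c=cv2.resize(p[160:300,100:440],None,fx=2.35,fy=2.35,interpolation=cv2.INTER_CUBIC); cv2.imwrite("pics/crop0.png",c[:,:,::-1])
E
```

```text
bench z -0.1751486937423564 2.459121986782999
spool 177 med [ 564.8 -335.8   68.6] min [ 549.3 -369.9   50.2] max [ 579.3 -309.2   79.4] mid [ 563.7 -335.8   68.6] rect [ 9. 20.] 90.0 circ [369.  199.8] 10.4
spool 172 med [ 518.9 -331.6   69.4] min [ 503.4 -366.2   50.1] max [ 532.9 -306.1   83.2] mid [ 517.6 -332.3   69.4] rect [ 9. 19.] 90.0 circ [368.5 215.5] 10.5
spool 173 med [ 472.9 -328.9   68.9] min [ 457.5 -364.1   50.5] max [ 486.5 -301.2   79.4] mid [ 472.5 -330.1   68.9] rect [20.1  8.9] 4.1 circ [368.2 231. ] 10.6
spool 165 med [ 425.  -324.4   69.4] min [ 411.7 -357.1   51.3] max [ 440.2 -299.7   80.2] mid [ 426.3 -326.    69.4] rect [19.6  8.6] 4.8 circ [367.5 246. ] 10.3
rack 1187 med [ 495.8 -328.3   59.5] min [ 394.3 -371.1    8.1] max [ 590.4 -298.    83.2] mid [ 490.5 -327.8   59.5] rect [23.4 60.7] 1.5 circ [365.3 224.4] 31.3
jar 183 med [ 564.4 -334.7   68.4] min [ 549.3 -369.9   46.9] max [ 579.3 -309.1   79.4] mid [ 563.7 -335.8   68.4] rect [ 9. 20.] 90.0 circ [369.  200.5] 10.6
jar 359 med [ 542.1 -464.7   58.5] min [ 511.1 -499.    45.7] max [ 573.2 -434.2 
[... 2859 characters left out ...]
.2451368655039
y 136 16 572.445268582071 576.962585379378 581.4811953277479
y 148 17 572.6808640783325 579.7126668605688 584.6727395144907
y 160 16 575.8686325274673 580.388163987318 584.9089895829529
y 172 16 576.1044192410174 580.6241912216799 585.1452574563458
y 184 15 579.293807220859 584.1130720530945 588.3385980101214
y 196 16 579.5297853210542 584.0517738799309 588.575057678681
y 208 17 579.7657812004629 584.7281288337958 591.7700220498691
y 220 20 582.9569637556724 587.5107236002348 592.0658393802678
y 232 22 577.5195125545914 589.1473449627766 604.1490790148393
y 244 33 574.6252040374535 588.4009897853529 604.2084068818522
y 256 8 583.7246380692256 589.662363466665 595.5585354969971
```

View pics/crop0.png

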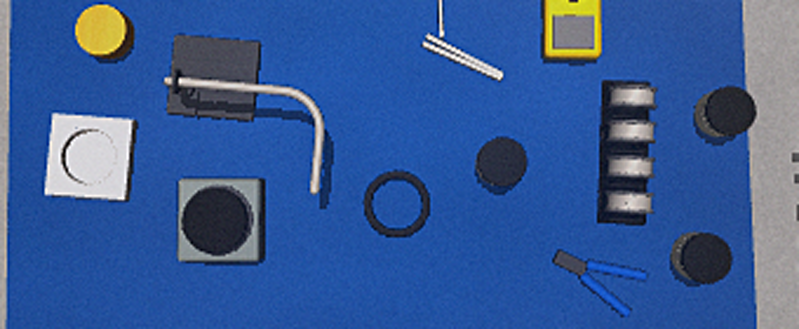

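```bash
cat >> h.py <<'E'
from scipy.spatial.transform import Rotation as Rot
def go(*targets, start=None):
    """chain of (x,y,z,yaw) TCP targets, tool down -> rows from the measured (or given) start pose, one frame for all"""
    if start is None:
        s=manip.read_state(); p0=s["eef_pos"]; y0=s["eef_rot"][2]
    else: p0=np.array(start[:3]); y0=start[3]
    R0=Rot.from_euler("xyz",[np.pi,0,y0])
    for x,y,z,w in targets:
        d=R0.inv().apply(np.array([x,y,z])-p0); t=-((w-y0+np.pi)%(2*np.pi)-np.pi)
        print("[G,%.1f,%.1f,%.1f,0,0,%.3f]"%(*d,t), " for",[x,y,z,round(w,3)])
E
python3 - <<'E'
from h import *
P=np.load("barP.npy")
for k in("top","scene"):
    if k=="scene":
        d=np.load("scene0.npz"); W=cloud("scene",d["d"]); m=(W[...,2]>105)&(W[...,2]<140)&(W[...,0]>430)&(W[...,0]<620)&(W[...,1]>50)&(W[...,1]<275)
        v,u=np.nonzero(m); print(len(v)); P=np.array([plane("scene",a,b,122) for a,b in zip(u,v)])[:,:2]
    l1=P[(P[:,0]<530)&(P[:,1]<100)]; l2=P[(P[:,1]>125)&(P[:,1]<222)]
    a=np.polyfit(l1[:,0],l1[:,1],1); b=np.polyfit(l2[:,1],l2[:,0],1)
    y=(a[0]*b[1]+a[1])/(1-a[0]*b[0]); x=b[0]*y+b[1]
    print(k,"slopes",a[0],-b[0],"corner",x,y,"min x",l1[:,0].min(), "l1 mean",l1.mean(0),"l2 mean",l2.mean(0))
go((426,-326,200,-0.07),(426,-326,26,-0.07))
E
```

```text
top slopes -0.10104984201674341 -0.10698020971780835 corner 569.4724542619082 64.3944622760338 min x 445.3040322360683 l1 mean [488.02405726  72.62480993] l2 mean [581.10387498 173.11943809]
654
scene slopes -0.10060149548251329 -0.10755955702085307 corner 573.9425321319183 64.4427855112991 min x 447.35533902240707 l1 mean [489.81624658  72.90601565] l2 mean [585.74638454 174.18526434]
[G,278.9,-91.6,4.9,0,0,0.441]  for [426, -326, 200, -0.07]
[G,278.9,-91.6,178.9,0,0,0.441]  for [426, -326, 26, -0.07]
```

```bash
python3 -m crank '[[100,279,-91.5,5,0,0,0.441],[100,279,-91.5,5,0,0,0.441],[100,279,-91.5,5,0,0,0.441],[100,279,-91.5,5,0,0,0.441],[100,279,-91.5,5,0,0,0.441],[100,279,-91.5,5,0,0,0.441],[100,279,-91.5,5,0,0,0.441],[100,279,-91.5,5,0,0,0.441],[100,279,-91.5,5,0,0,0.441],[100,279,-91.5,5,0,0,0.441]]' 30; python3 - <<'E'
from h import *
p,d=optics.camera("top"); cv2.imwrite("pics/t1.png",cv2.resize(p[150:300,280:440],None,fx=4,fy=4)[:,:,::-1])
go((426,-326,200,-0.07),(426,-326,26,-0.07))
E
```

```text
clock: 1.1
eef_pos: [425.2, -327.2, 200.4]
eef_rot: [3.142, 0.0, -0.072]
wrist_force: [-0.2, 0.5, 1.2]
finger_gap: 94.0
finger_force: 0.0
[G,0.7,-1.3,0.5,0,0,-0.002]  for [426, -326, 200, -0.07]
[G,0.7,-1.3,174.5,0,0,-0.002]  for [426, -326, 26, -0.07]
```

```bash
python3 -m crank '[[100,0.5,-1,40,0,0,0],[100,0.5,-1,80,0,0,0],[100,0.5,-1,115,0,0,0],[100,0.5,-1,140,0,0,0],[100,0.5,-1,160,0,0,0],[100,0.5,-1,174,0,0,0],[100,0.5,-1,174,0,0,0]]' 30; python3 -m crank '[[60,0,0,0,0,0,0],[60,0,0,0,0,0,0],[60,0,0,0,0,0,0],[60,0,0,0,0,0,0],[60,0,0,0,0,0,0],[60,0,0,0,0,0,0],[60,0,0,0,0,0,0]]' 30
```

```text
clock: 1.85
eef_pos: [425.7, -325.2, 25.1]
eef_rot: [-3.14, 0.002, -0.071]
wrist_force: [0.8, -0.4, -0.1]
finger_gap: 94.0
finger_force: 0.0
clock: 2.55
eef_pos: [428.4, -330.1, 30.2]
eef_rot: [3.132, -0.007, -0.07]
wrist_force: [-5.7, -21.6, 16.5]
finger_gap: 63.1
finger_force: 29.9
```

```bash
python3 -m crank '[[60,0,4,-3,0,0,0],[60,0,4,-12,0,0,0],[60,0,4,-30,0,0,0],[60,0,4,-60,0,0,0],[60,0,4,-95,0,0,0],[60,0,4,-95,0,0,0],[60,0,4,-95,0,0,0],[60,0,4,-95,0,0,0]]' 30; python3 - <<'E'
from h import *
np.set_printoptions(precision=1,suppress=True)
print(manip.read_state()["eef_pos"])
for n in("scene","top"):
    p,d=optics.camera(n); W=cloud(n,d); np.savez(f"{n}1.npz",p=p,d=d)
    if n=="scene": cv2.imwrite("pics/s2.png",cv2.resize(p[110:260,90:290],None,fx=4,fy=4)[:,:,::-1])
E
```

```text
clock: 3.35
eef_pos: [426.0, -328.6, 120.4]
eef_rot: [-3.14, 0.002, -0.07]
wrist_force: [-0.1, 0.4, -2.3]
finger_gap: 63.3
finger_force: 29.9
[ 426.  -328.6  120.4]
```

View pics/s2.png

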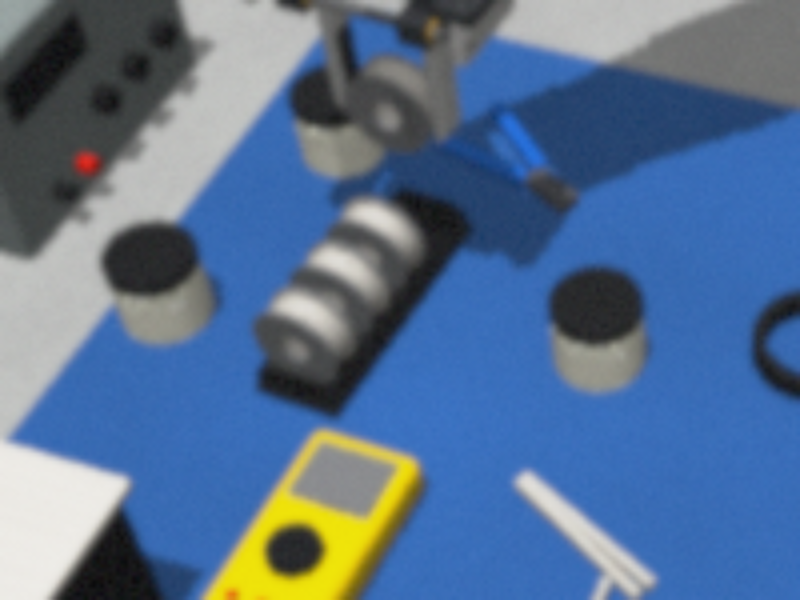

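```bash
python3 - <<'E'
from h import *
np.set_printoptions(precision=3,suppress=True)
d=np.load("scene1.npz"); W=cloud("scene",d["d"])
m=(abs(W[...,0]-438)<14)&(abs(W[...,1]+329)<28)&(W[...,2]>98)&(W[...,2]<185)
b=max(blobs(m),key=lambda b:b.sum()); v,u=np.nonzero(b); q=W[b]; print(len(q),q.mean(0),u.min(),u.max(),v.min(),v.max())
g=abs(q[:,0]-np.median(q[:,0]))<6; q=q[g]
c,*_=np.linalg.lstsq(np.c_[q[:,1:],np.ones(len(q))],q[:,0],rcond=None); print("x = a y + b z + c",c,"z range",np.percentile(q[:,2],[0,2,50,98,100]),"y",np.percentile(q[:,1],[0,2,98,100]))
f=c[0]*-329+c[1]*139+c[2]; print("face x",f)
# bore seen at pixel (187,139.5): on plane x=f
cal=optics.calibration("scene");K=np.array(cal["camera_matrix"]);R=np.array(cal["R"]);t=np.array(cal["t"]);o=-R.T@t
r=R.T@np.linalg.inv(K)@np.array([187,139.5,1]); print("bore",o+r*(f-o[0])/r[0])
B=np.array([570,64.4]);th=-0.104
e1=np.array([np.cos(th),np.sin(th)]);e2=np.array([-np.sin(th),np.cos(th)])
P=lambda x,y:B+x*e1+y*e2
print("tip",P(-120,0),"pre",P(-160,0))
E
```

```text
333 [ 438.546 -327.127  141.165] 176 196 126 147
x = a y + b z + c [  0.028  -0.001 450.133] z range [104.954 108.819 140.452 167.281 168.467] y [-356.488 -355.303 -302.85  -301.405]
face x 440.66175724032405
bore [ 440.662 -326.679  132.228]
tip [450.648  76.858] pre [410.865  81.01 ]
```

```bash
python3 - <<'E'
from h import *
go((410,81,104,-0.104))
E
```

```text
[G,-44.7,-407.6,16.3,0,0,0.034]  for [410, 81, 104, -0.104]
```

```bash
python3 -m crank '[[60,-45,-40,16,0,0,0.034],[60,-45,-80,16,0,0,0.034],[60,-45,-125,16,0,0,0.034],[60,-45,-175,16,0,0,0.034],[60,-45,-225,16,0,0,0.034],[60,-45,-275,16,0,0,0.034],[60,-45,-320,16,0,0,0.034],[60,-45,-360,16,0,0,0.034],[60,-45,-390,16,0,0,0.034],[60,-45,-407.5,16,0,0,0.034]]' 30; python3 -m crank '[[60,0,0,0,0,0,0],[60,0,0,0,0,0,0],[60,0,0,0,0,0,0]]';  python3 - <<'E'
from h import *
np.set_printoptions(precision=2,suppress=True)
go((410,81,104,-0.104))
for n,a in(("scene",(130,290,270,450)),("top",(165,285,150,310))):
    p,d=optics.camera(n); np.savez(f"{n}2.npz",p=p,d=d)
    c=p[a[0]:a[1],a[2]:a[3]]; cv2.imwrite(f"pics/{n}2.png",cv2.resize(c,None,fx=4 if n=="top" else 3.7,fy=4 if n=="top" else 3.7,interpolation=cv2.INTER_CUBIC)[:600,:,::-1])
E
```

```text
clock: 4.45
eef_pos: [409.6, 82.4, 104.9]
eef_rot: [3.141, 0.001, -0.102]
wrist_force: [0.1, -0.5, -1.0]
finger_gap: 63.0
finger_force: 29.9
clock: 4.75
eef_pos: [410.0, 79.6, 105.2]
eef_rot: [3.141, 0.001, -0.105]
wrist_force: [-0.2, -0.0, -1.9]
finger_gap: 63.3
finger_force: 29.9
[G,-0.1,-1.3,1.2,0,0,-0.001]  for [410, 81, 104, -0.104]
```

View pics/scene2.png

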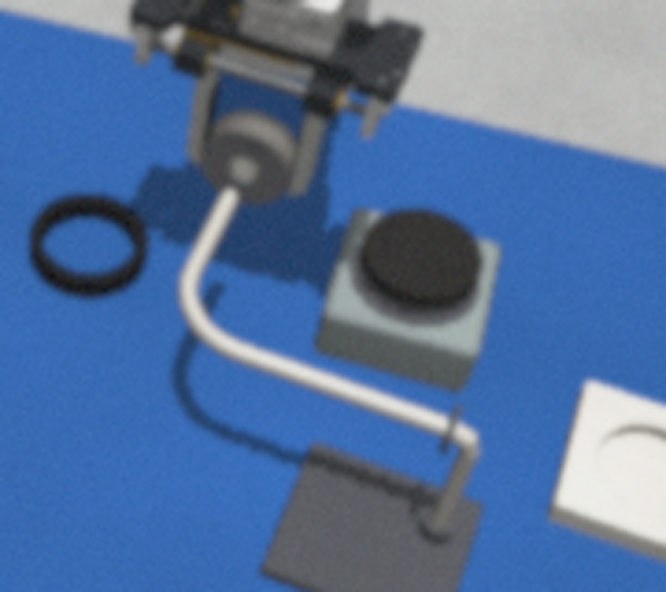

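View pics/top2.png

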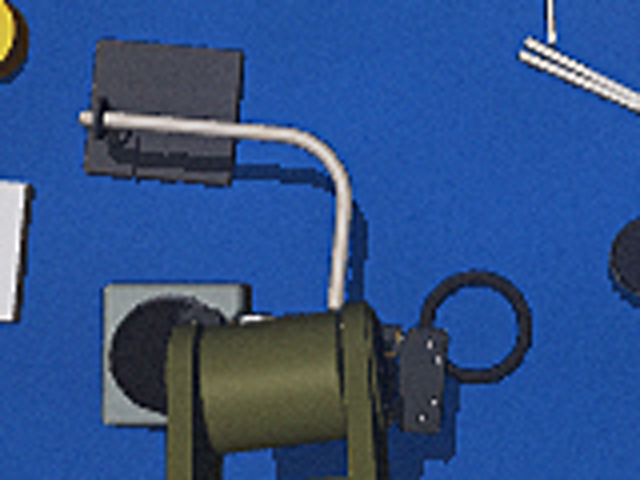

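```bash
python3 - <<'E'
from h import *
np.set_printoptions(precision=2,suppress=True)
d=np.load("scene2.npz"); W=cloud("scene",d["d"])
X,Y,Z=W[...,0],W[...,1],W[...,2]
m=(abs(X-424)<6)&(abs(Y-80)<27)&(Z>80)&(Z<165)
b=max(blobs(m),key=lambda b:b.sum()); q=W[b]; print(len(q),q.mean(0),"z",np.percentile(q[:,2],[1,99]),"y",np.percentile(q[:,1],[1,99]))
pts=np.argwhere(b)[:,::-1].astype(np.int32); e=cv2.fitEllipse(cv2.convexHull(pts)); print(e)
cal=optics.calibration("scene");K=np.array(cal["camera_matrix"]);R=np.array(cal["R"]);t=np.array(cal["t"]);o=-R.T@t
r=R.T@np.linalg.inv(K)@np.array([*e[0],1]); f=np.median(q[:,0]);print("face centre",o+r*(f-o[0])/r[0])
m=(X>440)&(X<530)&(abs(Y-72)<20)&(Z>100)&(Z<140); w=W[m]; w=w[abs(w[:,2]-np.median(w[:,2]))<7]
print(len(w),"rod seen z",np.median(w[:,2]),"y at 450..",np.polyfit(w[:,0]-450,w[:,1],1),"z",np.polyfit(w[:,0]-450,w[:,2],1),"xmin",w[:,0].min())
for n in("scene",):
    v,u=np.nonzero(m); Q=np.array([plane(n,a,b_,122) for a,b_ in zip(u,v)]); print(np.polyfit(Q[:,0]-450,Q[:,1],1))
E
```

```text
312 [424.78  80.3  124.2 ] z [ 92.13 152.83] y [ 53.47 106.19]
((336.124755859375, 174.61126708984375), (18.540037155151367, 24.293514251708984), 112.19092559814453)
face centre [424.87  80.83 123.84]
121 rod seen z 124.87116507411247 y at 450.. [-0.1  77.53] z [  0.01 124.24] xmin 450.15606267179214
[-0.1  76.95]
```

```bash
python3 -m crank '[[60,0,-1,3,0,0,0],[60,0,-1,3,0,0,0],[60,8,-1,3,0,0,0],[60,16,-1,3,0,0,0],[60,24,-1,3,0,0,0],[60,32,-1,3,0,0,0],[60,40,-1,3,0,0,0],[60,48,-1,3,0,0,0],[60,48,-1,3,0,0,0],[60,48,-1,3,0,0,0]]' 30; python3 - <<'E'
from h import *
B=np.array([570,64.4]);th=-0.104
e1=np.array([np.cos(th),np.sin(th)]);e2=np.array([-np.sin(th),np.cos(th)])
P=lambda x,y:B+x*e1+y*e2
go((*P(-52,0),102,th))
p,d=optics.camera("scene"); cv2.imwrite("pics/s3.png",cv2.resize(p[130:290,270:450],None,fx=3.7,fy=3.7,interpolation=cv2.INTER_CUBIC)[:,:,::-1])
E
```

```text
clock: 5.85
eef_pos: [457.9, 76.4, 102.3]
eef_rot: [3.142, 0.001, -0.104]
wrist_force: [-0.2, 0.9, -1.3]
finger_gap: 63.3
finger_force: 29.9
[G,60.7,0.2,0.3,0,0,-0.000]  for [np.float64(518.2809626220119), np.float64(69.79825644947175), 102, -0.104]
```

View pics/s3.png

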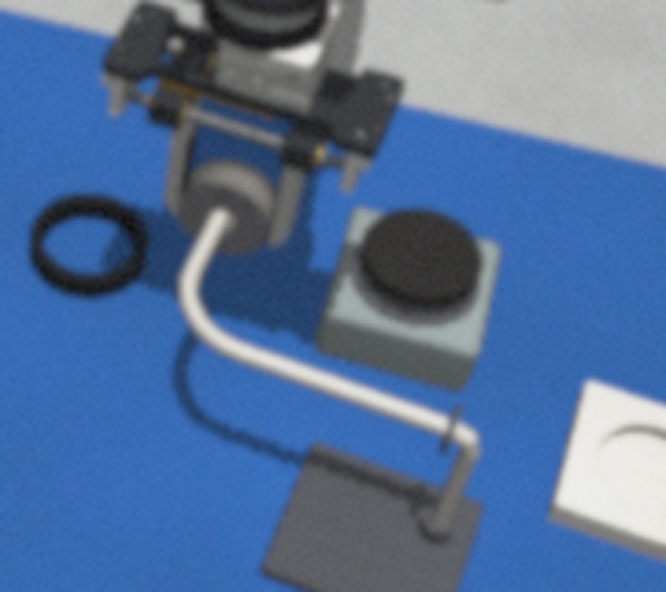

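```bash
python3 -m crank '[[60,8,0,0,0,0,0],[60,16,0,0,0,0,0],[60,24,0,0,0,0,0],[60,32,0,0,0,0,0],[60,40,0,0,0,0,0],[60,48,0,0,0,0,0],[60,56,0,0,0,0,0],[60,60.5,0,0,0,0,0],[60,60.5,0,0,0,0,0]]' 30
A='[[60,4.4,-0.2,0,0,0,-0.087],[60,8.7,-0.8,0,0,0,-0.175],[60,12.9,-1.7,0,0,0,-0.262],[60,17.1,-3,0,0,0,-0.349],[60,21.1,-4.7,0,0,0,-0.436],[60,25,-6.7,0,0,0,-0.524],[60,25,-6.7,0,0,0,-0.524]]'; : ; python3 -m crank '[[60,4.4,-0.2,0,0,0,-0.087],[60,8.7,-0.8,0,0,0,-0.175],[60,12.9,-1.7,0,0,0,-0.262],[60,17.1,-3,0,0,0,-0.349],[60,21.1,-4.7,0,0,0,-0.436],[60,25,-6.7,0,0,0,-0.524],[60,25,-6.7,0,0,0,-0.524]]'; python3 - <<'E'
from h import *
B=np.array([570,64.4]);th=-0.104
e1=np.array([np.cos(th),np.sin(th)]);e2=np.array([-np.sin(th),np.cos(th)])
P=lambda x,y:B+x*e1+y*e2
s=np.pi/6
go((*(P(-50+50*np.sin(s),50-50*np.cos(s))-2*np.array([np.cos(th+s),np.sin(th+s)])),102,th+s))
E
```

```text
clock: 6.8
eef_pos: [518.6, 70.0, 102.3]
eef_rot: [3.142, 0.0, -0.104]
wrist_force: [-0.5, -0.5, -2.3]
finger_gap: 63.4
finger_force: 29.9
clock: 7.5
eef_pos: [543.8, 74.3, 102.4]
eef_rot: [-3.142, 0.0, 0.421]
wrist_force: [-1.4, -1.0, -0.3]
finger_gap: 63.5
finger_force: 29.9
[G,-0.4,1.4,0.4,0,0,0.002]  for [np.float64(544.0039859624595), np.float64(72.84306318788946), 102, 0.42]
```

```bash
python3 -m crank '[[60,4.4,0,0,0,0,-0.087],[60,8.7,-0.5,0,0,0,-0.175],[60,12.9,-1.4,0,0,0,-0.262],[60,17,-2.7,0,0,0,-0.349],[60,21,-4.2,0,0,0,-0.436],[60,25,-6.2,0,0,0,-0.524],[60,25,-6.2,0,0,0,-0.524]]'
python3 -m crank '[[60,4.4,-0.2,0,0,0,-0.087],[60,8.7,-0.8,0,0,0,-0.175],[60,12.9,-1.7,0,0,0,-0.262],[60,17.1,-3,0,0,0,-0.349],[60,21.1,-4.7,0,0,0,-0.436],[60,25,-6.7,0,0,0,-0.524],[60,25,-6.7,0,0,0,-0.524]]'
cat >> h.py <<'E'
B=np.array([570,64.4]);th=-0.104
e1=np.array([np.cos(th),np.sin(th)]);e2=np.array([-np.sin(th),np.cos(th)])
P=lambda x,y:B+x*e1+y*e2
E
python3 - <<'E'
from h import *
s=np.pi/2
go((*P(0,48),102,th+s),(*P(0,163),102,th+s))
E
```

```text
clock: 8.2
eef_pos: [563.9, 90.3, 102.4]
eef_rot: [-3.141, 0.0, 0.943]
wrist_force: [-0.4, 0.0, -2.0]
finger_gap: 63.3
finger_force: 29.9
clock: 8.9
eef_pos: [573.2, 114.3, 102.6]
eef_rot: [3.141, -0.0, 1.466]
wrist_force: [1.4, 1.1, -2.1]
finger_gap: 63.5
finger_force: 29.9
[G,-2.0,2.0,0.6,0,0,-0.001]  for [np.float64(574.9830059533585), np.float64(112.1406498873737), 102, 1.467]
[G,113.0,1.8,0.6,0,0,-0.001]  for [np.float64(586.9214577166133), np.float64(226.51929024253982), 102, 1.467]
```

```bash
python3 -m crank '[[60,14,0.5,0,0,0,0],[60,28,0.8,0,0,0,0],[60,42,1,0,0,0,0],[60,56,1.2,0,0,0,0],[60,70,1.4,0,0,0,0],[60,84,1.6,0,0,0,0],[60,98,1.8,0,0,0,0],[60,107,1.8,0,0,0,0],[60,113,1.8,0,0,0,0],[60,113,1.8,0,0,0,0]]'
python3 -m crank '[[60,0,0,2,0,0,0],[60,0,0,4,0,0,0],[60,0,0,5,0,0,0],[60,0,0,5,0,0,0],[100,0,0,5,0,0,0],[100,0,0,5,0,0,0],[100,0,0,5,0,0,0],[100,0,0,5,0,0,0],[100,0,0,5,0,0,0],[100,0,0,5,0,0,0]]'
python3 - <<'E'
from h import *
np.set_printoptions(precision=2,suppress=True)
p,d=optics.camera("scene"); W=cloud("scene",d); m=(W[...,2]>75)&(W[...,2]<160)&(W[...,1]>180)&(W[...,1]<260)&(W[...,0]>540)&(W[...,0]<640)
cv2.imwrite("pics/s4.png",cv2.resize(p[130:290,270:450],None,fx=3.7,fy=3.7,interpolation=cv2.INTER_CUBIC)[:,:,::-1])
go((*P(0,163),260,th+np.pi/2))
E
```

```text
clock: 9.9
eef_pos: [586.7, 227.0, 102.4]
eef_rot: [-3.142, 0.0, 1.468]
wrist_force: [-0.3, -1.2, -1.2]
finger_gap: 63.3
finger_force: 29.9
clock: 10.9
eef_pos: [586.7, 226.4, 97.3]
eef_rot: [-3.141, 0.0, 1.468]
wrist_force: [-0.4, 0.2, 0.1]
finger_gap: 94.4
finger_force: 0.0
[G,0.1,0.2,-162.6,0,0,0.001]  for [np.float64(586.9214577166133), np.float64(226.51929024253982), 260, 1.467]
```

View pics/s4.png

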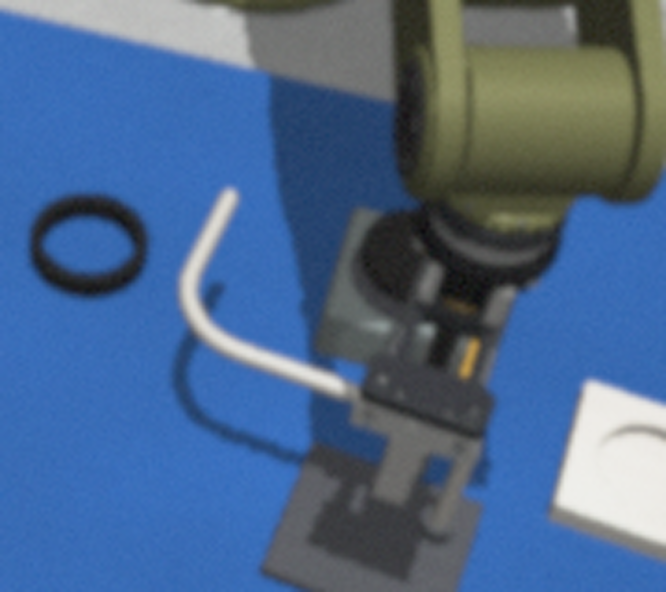

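```bash
python3 -m crank '[[100,0,0,-30,0,0,0],[100,0,0,-70,0,0,0],[100,0,0,-105,0,0,0],[100,0,0,-105,0,0,0]]' 8; python3 - <<'E'
from h import *
go((472.5,-334,140,-0.072))
E
```

```text
clock: 11.35
eef_pos: [588.3, 226.9, 207.9]
eef_rot: [3.134, -0.003, 1.468]
wrist_force: [-0.7, -0.3, -0.5]
finger_gap: 94.0
finger_force: 0.0
[G,-569.9,-57.5,67.9,0,0,1.540]  for [472.5, -334, 140, -0.072]
```

```bash
python3 -m crank '[[100,-570,-57.5,0,0,0,1.54],[100,-570,-57.5,0,0,0,1.54],[100,-570,-57.5,0,0,0,1.54],[100,-570,-57.5,0,0,0,1.54],[100,-570,-57.5,0,0,0,1.54],[100,-570,-57.5,0,0,0,1.54],[100,-570,-57.5,0,0,0,1.54],[100,-570,-57.5,0,0,0,1.54],[100,-570,-57.5,0,0,0,1.54],[100,-570,-57.5,0,0,0,1.54]]' 8; python3 -m crank '[[100,0,0,0,0,0,0]]'; python3 - <<'E'
from h import *
go((472.5,-334,207,-0.072),(472.5,-334,26,-0.072))
E
```

```text
clock: 12.35
eef_pos: [484.7, -265.1, 201.9]
eef_rot: [-3.141, 0.0, -0.038]
wrist_force: [0.2, 0.1, 0.7]
finger_gap: 94.0
finger_force: 0.0
clock: 12.45
eef_pos: [483.8, -267.8, 201.4]
eef_rot: [3.141, 0.001, -0.043]
wrist_force: [-0.4, 0.1, -0.4]
finger_gap: 93.6
finger_force: 0.0
[G,-8.5,66.6,-5.6,0,0,0.029]  for [472.5, -334, 207, -0.072]
[G,-8.5,66.6,175.4,0,0,0.029]  for [472.5, -334, 26, -0.072]
```

```bash
python3 -m crank '[[100,-8.5,40,0,0,0,0.029],[100,-8.5,66.5,0,0,0,0.029],[100,-8.5,66.5,0,0,0,0.029],[100,-8.5,66.5,40,0,0,0.029],[100,-8.5,66.5,80,0,0,0.029],[100,-8.5,66.5,120,0,0,0.029],[100,-8.5,66.5,150,0,0,0.029],[100,-8.5,66.5,170,0,0,0.029],[100,-8.5,66.5,175,0,0,0.029],[100,-8.5,66.5,175,0,0,0.029]]' 6;  python3 -m crank '[[60,0,0,0,0,0,0],[60,0,0,0,0,0,0],[60,0,0,0,0,0,0],[60,0,0,0,0,0,0],[60,0,0,0,0,0,0],[60,0,0,0,0,0,0],[60,0,0,0,0,0,0]]' 6
```

```text
clock: 13.45
eef_pos: [475.1, -328.5, 27.2]
eef_rot: [-3.141, 0.001, -0.06]
wrist_force: [-0.8, 0.5, -0.6]
finger_gap: 94.1
finger_force: 0.0
clock: 14.15
eef_pos: [475.7, -332.0, 29.3]
eef_rot: [3.137, -0.004, -0.062]
wrist_force: [-1.3, -12.2, 4.8]
finger_gap: 68.6
finger_force: 6.0
```

```bash
python3 -m crank '[[80,0,3,0,0,0,0],[80,0,6,0,0,0,0],[80,0,6,0,0,0,0],[60,-3,6,0,0,0,0.01],[60,-3,6,0,0,0,0.01],[60,-3,6,0,0,0,0.01],[60,-3,6,0,0,0,0.01],[60,-3,6,0,0,0,0.01],[60,-3,6,0,0,0,0.01]]' 6
```

```text
clock: 15.05
eef_pos: [471.6, -335.2, 27.4]
eef_rot: [-3.141, 0.0, -0.071]
wrist_force: [-0.7, -0.8, -2.6]
finger_gap: 63.6
finger_force: 6.0
```

```bash
python3 -m crank '[[60,0,0,0,0,0,0],[60,0,0,0,0,0,0],[60,0,0,0,0,0,0],[60,0,0,-10,0,0,0],[60,0,0,-30,0,0,0],[60,0,0,-60,0,0,0],[60,0,0,-85,0,0,0],[60,0,0,-85,0,0,0],[60,0,0,-85,0,0,0]]' 30;  python3 - <<'E'
from h import *
go((408,81,103,-0.104))
E
```

```text
clock: 15.95
eef_pos: [471.6, -335.2, 112.5]
eef_rot: [3.141, -0.0, -0.071]
wrist_force: [0.0, 0.5, -1.6]
finger_gap: 63.2
finger_force: 30.0
[G,-93.0,-410.6,9.5,0,0,0.033]  for [408, 81, 103, -0.104]
```

```bash
python3 -m crank '[[60,-30,-40,9.5,0,0,0.033],[60,-60,-80,9.5,0,0,0.033],[60,-93,-125,9.5,0,0,0.033],[60,-93,-175,9.5,0,0,0.033],[60,-93,-225,9.5,0,0,0.033],[60,-93,-275,9.5,0,0,0.033],[60,-93,-320,9.5,0,0,0.033],[60,-93,-360,9.5,0,0,0.033],[60,-93,-390,9.5,0,0,0.033],[60,-93,-410.5,9.5,0,0,0.033]]'; python3 -m crank '[[60,0,0,0,0,0,0],[60,0,0,0,0,0,0],[60,0,0,0,0,0,0],[60,0,0,0,0,0,0]]';  cat > chk.py <<'E'
from h import *
np.set_printoptions(precision=2,suppress=True)
s=manip.read_state()["eef_pos"]
p,d=optics.camera("scene"); W=cloud("scene",d); X,Y,Z=W[...,0],W[...,1],W[...,2]
m=(abs(X-s[0]-15)<6)&(abs(Y-s[1])<27)&(Z>80)&(Z<165)
b=max(blobs(m),key=lambda b:b.sum()); q=W[b]
pts=np.argwhere(b)[:,::-1].astype(np.int32); e=cv2.fitEllipse(cv2.convexHull(pts))
cal=optics.calibration("scene");K=np.array(cal["camera_matrix"]);R=np.array(cal["R"]);t=np.array(cal["t"]);o=-R.T@t
r=R.T@np.linalg.inv(K)@np.array([*e[0],1]); f=np.median(q[:,0]);print("tcp",s,"face centre",o+r*(f-o[0])/r[0],"z",np.percentile(q[:,2],[1,99]),len(q))
go((*P(-160,0),102.3,th))
E
python3 chk.py
```

```text
clock: 16.95
eef_pos: [407.2, 82.7, 101.8]
eef_rot: [3.141, 0.002, -0.103]
wrist_force: [0.7, -0.3, -1.9]
finger_gap: 62.9
finger_force: 30.0
clock: 17.35
eef_pos: [408.0, 80.1, 102.7]
eef_rot: [3.141, 0.0, -0.105]
wrist_force: [1.7, -0.3, -1.6]
finger_gap: 63.2
finger_force: 30.0
tcp [407.95  80.06 102.71] face centre [424.97  81.05 124.68] z [ 93.07 153.17] 309
[G,2.8,-1.2,0.5,0,0,-0.001]  for [np.float64(410.864500375421), np.float64(81.01001984452844), 102.3, -0.104]
```

```bash
python3 -m crank '[[60,0,-1,3.3,0,0,0],[60,0,-1,3.3,0,0,0],[60,9,-1,3.3,0,0,0],[60,18,-1,3.3,0,0,0],[60,27,-1,3.3,0,0,0],[60,36,-1,3.3,0,0,0],[60,45,-1,3.3,0,0,0],[60,50,-1,3.3,0,0,0],[60,50,-1,3.3,0,0,0]]'; python3 -m crank '[[60,9,0,0,0,0,0],[60,18,0,0,0,0,0],[60,27,0,0,0,0,0],[60,36,0,0,0,0,0],[60,45,0,0,0,0,0],[60,54,0,0,0,0,0],[60,58.5,0,0,0,0,0],[60,58.5,0,0,0,0,0],[60,58.5,0,0,0,0,0]]'; python3 - <<'E'
from h import *
go((*P(-54,0),99.5,th))
E
```

```text
clock: 18.3
eef_pos: [458.4, 76.5, 99.5]
eef_rot: [3.142, 0.0, -0.104]
wrist_force: [-1.1, -0.2, -2.5]
finger_gap: 63.0
finger_force: 30.0
clock: 19.2
eef_pos: [515.9, 70.5, 99.5]
eef_rot: [3.142, 0.0, -0.104]
wrist_force: [0.3, -0.7, -1.6]
finger_gap: 63.3
finger_force: 30.0
[G,0.5,0.5,0.0,0,0,-0.000]  for [np.float64(516.2917688767046), np.float64(70.00588169752835), 99.5, -0.104]
```

Contact-free. Around the bend.

```bash
python3 -m crank '[[60,4.4,0,0,0,0,-0.087],[60,8.7,-0.5,0,0,0,-0.175],[60,13,-1.3,0,0,0,-0.262],[60,17.2,-2.6,0,0,0,-0.349],[60,21.3,-4.2,0,0,0,-0.436],[60,25.2,-6.2,0,0,0,-0.524],[60,25.2,-6.2,0,0,0,-0.524]]'; python3 -m crank '[[60,4.4,0,0,0,0,-0.087],[60,8.7,-0.5,0,0,0,-0.175],[60,12.9,-1.4,0,0,0,-0.262],[60,17,-2.7,0,0,0,-0.349],[60,21,-4.2,0,0,0,-0.436],[60,25,-6.2,0,0,0,-0.524],[60,25,-6.2,0,0,0,-0.524]]'
python3 -m crank '[[60,4.4,-0.2,0,0,0,-0.087],[60,8.7,-0.8,0,0,0,-0.175],[60,12.9,-1.7,0,0,0,-0.262],[60,17.1,-3,0,0,0,-0.349],[60,21.1,-4.7,0,0,0,-0.436],[60,25,-6.7,0,0,0,-0.524],[60,25,-6.7,0,0,0,-0.524]]';python3 - <<'E'
from h import *
s=np.pi/2
go((*P(0,46),99.5,th+s),(*P(0,132),99.5,th+s))
# where is spool A now? (scene cloud above bar back leg)
p,d=optics.camera("top"); W=cloud("top",d); m=(W[...,2]>128)&(W[...,2]<165)&(abs(W[...,0]-585)<40)&(W[...,1]>205)&(W[...,1]<270)
q=(W[m][:,:2]-B); print(m.sum(), np.percentile(q@e2,[2,50,98]) if m.sum() else "")
E
```

```text
clock: 19.9
eef_pos: [541.9, 74.2, 99.7]
eef_rot: [3.141, -0.0, 0.421]
wrist_force: [0.7, -0.4, -2.0]
finger_gap: 63.2
finger_force: 30.0
clock: 20.6
eef_pos: [563.1, 89.6, 100.3]
eef_rot: [3.139, -0.002, 0.944]
wrist_force: [8.3, -2.8, -0.8]
finger_gap: 62.8
finger_force: 30.0
clock: 21.3
eef_pos: [573.0, 114.0, 100.8]
eef_rot: [3.136, -0.001, 1.468]
wrist_force: [10.4, -1.6, 0.3]
finger_gap: 63.0
finger_force: 30.0
[G,-3.6,2.2,1.3,0,0,0.001]  for [np.float64(574.7753807053019), np.float64(110.15145614206645), 99.5, 1.467]
[G,82.4,2.3,1.3,0,0,0.001]  for [np.float64(583.7032663717359), np.float64(195.68678719027764), 99.5, 1.467]
37 [174.01363598 177.57259312 186.41204746]
```

```bash
python3 -m crank '[[60,8,2,0,0,0,0],[60,16,3.5,0,0,0,0],[60,24,3.5,0,0,0,0],[60,30,3.5,0,0,0,0],[60,30,3.5,0,0,0,0]]'; python3 - <<'E'
from h import *
np.set_printoptions(precision=1,suppress=True)
p,d=optics.camera("scene"); W=cloud("scene",d); m=(W[...,2]>85)&(W[...,2]<145)&(abs(W[...,0]-595)<40)&(W[...,1]>60)&(W[...,1]<290)
q=W[m]; a=(q[:,:2]-B)@e2; c=(q[:,:2]-B)@e1
k=(c>15)
h,_=np.histogram(a[k],bins=np.arange(40,220,4)); print(list(zip(np.arange(40,216,4).tolist(),h.tolist())))
cv2.imwrite("pics/s5.png",cv2.resize(p[150:270,310:430],None,fx=4.9,fy=4.9,interpolation=cv2.INTER_CUBIC)[:,:,::-1])
go((*P(0,132),99.5,th+np.pi/2))
E
```

```text
clock: 21.85
eef_pos: [577.7, 144.5, 99.5]
eef_rot: [-3.141, -0.0, 1.469]
wrist_force: [0.5, -0.1, -2.1]
finger_gap: 63.3
finger_force: 30.0
[(40, 0), (44, 0), (48, 0), (52, 0), (56, 0), (60, 0), (64, 0), (68, 0), (72, 16), (76, 15), (80, 17), (84, 17), (88, 23), (92, 9), (96, 13), (100, 0), (104, 0), (108, 0), (112, 0), (116, 0), (120, 0), (124, 0), (128, 0), (132, 0), (136, 0), (140, 0), (144, 0), (148, 0), (152, 29), (156, 29), (160, 30), (164, 29), (168, 28), (172, 32), (176, 27), (180, 4), (184, 7), (188, 0), (192, 0), (196, 0), (200, 0), (204, 0), (208, 0), (212, 0)]
[G,52.0,0.7,-0.0,0,0,0.002]  for [np.float64(583.7032663717359), np.float64(195.68678719027764), 99.5, 1.467]
```

View pics/s5.png

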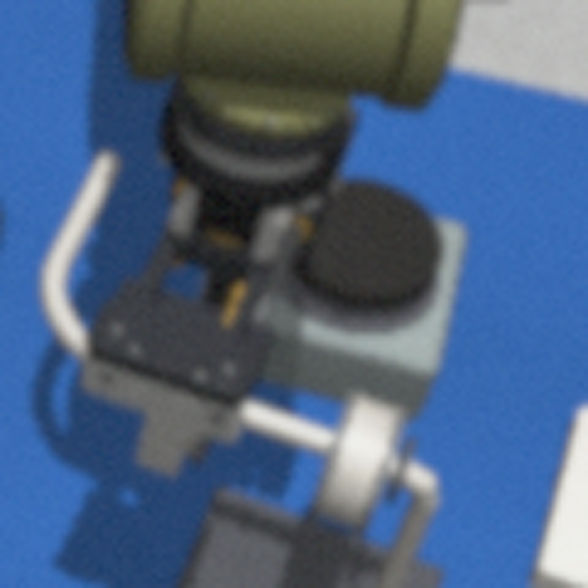

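```bash
python3 -m crank '[[60,9,0.3,0,0,0,0],[60,18,0.5,0,0,0,0],[60,27,0.6,0,0,0,0],[60,36,0.6,0,0,0,0],[60,45,0.6,0,0,0,0],[60,50.5,0.6,0,0,0,0],[60,50.5,0.6,0,0,0,0],[60,50.5,0.6,3,0,0,0],[60,50.5,0.6,5,0,0,0],[60,50.5,0.6,5,0,0,0]]'; python3 -m crank '[[100,0,0,0,0,0,0],[100,0,0,0,0,0,0],[100,0,0,0,0,0,0],[100,0,0,0,0,0,0],[100,0,0,0,0,0,0],[100,0,0,-30,0,0,0],[100,0,0,-70,0,0,0],[100,0,0,-105,0,0,0],[100,0,0,-105,0,0,0],[100,0,0,-105,0,0,0]]' 6; python3 - <<'E'
from h import *
go((518.5,-338.5,201,-0.072))
E
```

```text
clock: 22.9
eef_pos: [585.1, 193.8, 96.9]
eef_rot: [3.137, -0.002, 1.467]
wrist_force: [-0.8, 1.7, 12.6]
finger_gap: 63.0
finger_force: 30.0
clock: 23.9
eef_pos: [583.7, 193.8, 199.8]
eef_rot: [3.141, -0.0, 1.468]
wrist_force: [-0.8, 0.4, -1.5]
finger_gap: 94.2
finger_force: 0.0
[G,-536.1,-10.2,-1.2,0,0,1.540]  for [518.5, -338.5, 201, -0.072]
```

```bash
python3 -m crank '[[100,-534,-13,0,0,0,1.54],[100,-534,-13,0,0,0,1.54],[100,-534,-13,0,0,0,1.54],[100,-534,-13,0,0,0,1.54],[100,-534,-13,0,0,0,1.54],[100,-534,-13,0,0,0,1.54],[100,-534,-13,0,0,0,1.54],[100,-534,-13,0,0,0,1.54],[100,-534,-13,0,0,0,1.54],[100,-534,-13,0,0,0,1.54]]'; python3 -m crank '[[100,0,30,0,0,0,0.03],[100,0,30,0,0,0,0.03],[100,0,30,0,0,0,0.03],[100,0,30,0,0,0,0.03]]'; python3 - <<'E'
from h import *
go((521,-338.5,200,-0.072),(521,-338.5,27,-0.072))
E
```

```text
clock: 24.9
eef_pos: [519.1, -303.9, 197.9]
eef_rot: [-3.14, 0.002, -0.038]
wrist_force: [0.5, 0.2, -0.0]
finger_gap: 94.0
finger_force: 0.0
clock: 25.3
eef_pos: [519.3, -331.0, 198.8]
eef_rot: [-3.141, 0.001, -0.061]
wrist_force: [0.2, -0.2, -0.1]
finger_gap: 93.6
finger_force: 0.0
[G,2.2,7.3,-1.2,0,0,0.011]  for [521, -338.5, 200, -0.072]
[G,2.2,7.3,171.8,0,0,0.011]  for [521, -338.5, 27, -0.072]
```

```bash
python3 -m crank '[[100,2,7.5,20,0,0,0.011],[100,2,7.5,60,0,0,0.011],[100,2,7.5,100,0,0,0.011],[100,2,7.5,135,0,0,0.011],[100,2,7.5,160,0,0,0.011],[100,2,7.5,171,0,0,0.011],[100,2,7.5,171,0,0,0.011],[100,2,7.5,171,0,0,0.011]]' 6;  python3 -m crank '[[60,0,0,0,0,0,0],[60,0,0,0,0,0,0],[60,0,0,0,0,0,0],[60,0,0,0,0,0,0],[60,0,0,0,0,0,0],[60,0,0,0,0,0,0],[60,0,0,0,0,0,0]]' 6
```

```text
clock: 26.1
eef_pos: [521.5, -339.7, 30.0]
eef_rot: [3.141, -0.001, -0.072]
wrist_force: [0.7, 0.2, -0.0]
finger_gap: 93.8
finger_force: 0.0
clock: 26.8
eef_pos: [521.1, -338.7, 29.0]
eef_rot: [-3.14, 0.0, -0.073]
wrist_force: [1.0, 9.0, 5.3]
finger_gap: 63.0
finger_force: 6.0
```

```bash
python3 -m crank '[[80,0,-2.5,1.5,0,0,0],[80,0,-2.5,1.5,0,0,0],[80,0,-2.5,1.5,0,0,0],[60,0,-2.5,1.5,0,0,0],[60,0,-2.5,1.5,0,0,0],[60,0,-2.5,1.5,0,0,0],[60,0,-2.5,1.5,0,0,0],[60,0,-2.5,1.5,0,0,0]]' 6; python3 -m crank '[[60,0,0,0,0,0,0],[60,0,0,0,0,0,0],[60,0,0,0,0,0,0],[60,0,0,-10,0,0,0],[60,0,0,-30,0,0,0],[60,0,0,-60,0,0,0],[60,0,0,-85,0,0,0],[60,0,0,-85,0,0,0],[60,0,0,-85,0,0,0]]' 30;  python3 - <<'E'
from h import *
go((410,81,102,-0.104))
E
```

```text
clock: 27.6
eef_pos: [521.0, -338.1, 27.5]
eef_rot: [3.14, -0.001, -0.073]
wrist_force: [-1.3, -6.1, 1.3]
finger_gap: 63.4
finger_force: 6.0
clock: 28.5
eef_pos: [520.8, -337.0, 111.9]
eef_rot: [-3.141, 0.0, -0.073]
wrist_force: [0.3, 1.1, -1.2]
finger_gap: 63.3
finger_force: 30.0
[G,-141.0,-408.8,9.9,0,0,0.031]  for [410, 81, 102, -0.104]
```

```bash
python3 -m crank '[[60,-25,-40,10,0,0,0.031],[60,-50,-80,10,0,0,0.031],[60,-80,-120,10,0,0,0.031],[60,-105,-165,10,0,0,0.031],[60,-130,-210,10,0,0,0.031],[60,-141,-255,10,0,0,0.031],[60,-141,-300,10,0,0,0.031],[60,-141,-345,10,0,0,0.031],[60,-141,-385,10,0,0,0.031],[60,-141,-409,10,0,0,0.031]]'; python3 -m crank '[[60,0,0,0,0,0,0],[60,0,0,0,0,0,0],[60,0,0,0,0,0,0],[60,0,0,0,0,0,0]]'; python3 chk.py
```

```text
clock: 29.5
eef_pos: [409.2, 83.3, 101.0]
eef_rot: [3.141, 0.002, -0.102]
wrist_force: [0.1, -0.3, -2.1]
finger_gap: 63.3
finger_force: 30.0
clock: 29.9
eef_pos: [410.1, 80.1, 101.9]
eef_rot: [3.141, 0.001, -0.106]
wrist_force: [0.3, -0.6, -1.9]
finger_gap: 63.2
finger_force: 30.0
tcp [410.09  80.11 101.89] face centre [424.2   80.36 122.27] z [ 90.74 151.89] 293
[G,0.6,-0.9,-0.3,0,0,-0.002]  for [np.float64(410.864500375421), np.float64(81.01001984452844), 102.3, -0.104]
```

```bash
python3 -m crank '[[60,0,-1,0.7,0,0,0],[60,0,-1,0.7,0,0,0],[60,9,-1,0.7,0,0,0],[60,18,-1,0.7,0,0,0],[60,27,-1,0.7,0,0,0],[60,36,-1,0.7,0,0,0],[60,45,-1,0.7,0,0,0],[60,50,-1,0.7,0,0,0],[60,50,-1,0.7,0,0,0]]'; python3 -m crank '[[60,9,0,0,0,0,0],[60,18,0,0,0,0,0],[60,27,0,0,0,0,0],[60,36,0,0,0,0,0],[60,45,0,0,0,0,0],[60,54,0,0,0,0,0],[60,59.5,0,0,0,0,0],[60,59.5,0,0,0,0,0],[60,59.5,0,0,0,0,0]]'; python3 - <<'E'
from h import *
go((*P(-51,0),101.5,th))
E
```

```text
clock: 30.85
eef_pos: [460.5, 76.6, 101.3]
eef_rot: [3.142, 0.0, -0.104]
wrist_force: [0.7, -1.1, -1.5]
finger_gap: 63.0
finger_force: 30.0
clock: 31.75
eef_pos: [519.0, 70.5, 101.3]
eef_rot: [3.142, 0.0, -0.104]
wrist_force: [0.3, 0.6, -1.4]
finger_gap: 63.1
finger_force: 30.0
[G,0.3,0.8,-0.2,0,0,-0.000]  for [np.float64(519.2755594946655), np.float64(69.69444382544344), 101.5, -0.104]
```

```bash
python3 -m crank '[[60,4.4,0.3,0,0,0,-0.087],[60,8.7,0,0,0,0,-0.175],[60,13,-0.9,0,0,0,-0.262],[60,17.2,-2.2,0,0,0,-0.349],[60,21.3,-3.8,0,0,0,-0.436],[60,25.2,-5.7,0,0,0,-0.524],[60,25.2,-5.7,0,0,0,-0.524]]'; python3 -m crank '[[60,4.4,0,0,0,0,-0.087],[60,8.7,-0.5,0,0,0,-0.175],[60,12.9,-1.4,0,0,0,-0.262],[60,17,-2.7,0,0,0,-0.349],[60,21,-4.2,0,0,0,-0.436],[60,25,-6.2,0,0,0,-0.524],[60,25,-6.2,0,0,0,-0.524]]'
python3 -m crank '[[60,4.4,0,0,0,0,-0.087],[60,8.7,-0.5,0,0,0,-0.175],[60,12.9,-1.4,0,0,0,-0.262],[60,17,-2.7,0,0,0,-0.349],[60,21,-4.2,0,0,0,-0.436],[60,25,-6.2,0,0,0,-0.524],[60,25,-6.2,0,0,0,-0.524]]';cat > leg.py <<'E'
from h import *
import sys
p,d=optics.camera("scene"); W=cloud("scene",d); m=(W[...,2]>85)&(W[...,2]<145)&(abs(W[...,0]-595)<40)&(W[...,1]>60)&(W[...,1]<290)
q=W[m]; a=(q[:,:2]-B)@e2; c=(q[:,:2]-B)@e1
h,_=np.histogram(a[c>15],bins=np.arange(30,200,3)); print([(int(x),int(n)) for x,n in zip(np.arange(30,200,3),h) if n])
go((*P(0,50),101.5,th+np.pi/2),(*P(0,100),101.5,th+np.pi/2))
E
python3 leg.py
```

```text
clock: 32.45
eef_pos: [544.9, 73.7, 101.5]
eef_rot: [3.142, -0.0, 0.421]
wrist_force: [-0.7, 0.6, -1.4]
finger_gap: 63.3
finger_force: 30.0
clock: 33.15
eef_pos: [565.0, 89.6, 101.4]
eef_rot: [-3.141, 0.0, 0.943]
wrist_force: [0.4, -0.6, -2.6]
finger_gap: 63.4
finger_force: 30.0
clock: 33.85
eef_pos: [574.5, 113.5, 101.4]
eef_rot: [-3.141, 0.0, 1.466]
wrist_force: [1.0, -0.5, -1.8]
finger_gap: 62.9
finger_force: 30.0
[(39, 5), (42, 12), (45, 11), (48, 11), (51, 13), (54, 12), (57, 20), (60, 6), (63, 12), (120, 5), (123, 22), (126, 23), (129, 20), (132, 22), (135, 21), (138, 22), (141, 22), (144, 23), (147, 16), (150, 5), (153, 24), (156, 24), (159, 22), (162, 22), (165, 21), (168, 22), (171, 23), (174, 27), (177, 19), (183, 7), (186, 2)]
[G,1.0,0.5,-0.1,0,0,-0.004]  for [np.float64(575.1906312014152), np.float64(114.12984363268093), 101.5, 1.467]
[G,51.0,0.3,-0.1,0,0,-0.004]  for [np.float64(580.3812624028303), np.float64(163.85968726536186), 101.5, 1.467]
```

```bash
python3 -m crank '[[60,9,0.2,0,0,0,0],[60,18,0.4,0,0,0,0],[60,27,0.5,0,0,0,0],[60,36,0.5,0,0,0,0],[60,45,0.5,0,0,0,0],[60,53.5,0.5,0,0,0,0],[60,53.5,0.5,0,0,0,0],[60,53.5,0.5,2,0,0,0],[60,53.5,0.5,3.5,0,0,0],[60,53.5,0.5,3.5,0,0,0]]'; python3 -m crank '[[100,0,0,0,0,0,0],[100,0,0,0,0,0,0],[100,0,0,0,0,0,0],[100,0,0,0,0,0,0],[100,0,0,0,0,0,0],[100,0,0,-30,0,0,0],[100,0,0,-70,0,0,0],[100,0,0,-105,0,0,0],[100,0,0,-105,0,0,0],[100,0,0,-105,0,0,0]]' 6; python3 leg.py; python3 - <<'E'
from h import *
go((567,-340.5,203,-0.072))
E
```

```text
clock: 34.9
eef_pos: [580.8, 166.1, 97.8]
eef_rot: [-3.141, 0.0, 1.467]
wrist_force: [1.4, -0.7, -1.0]
finger_gap: 63.2
finger_force: 30.0
clock: 35.9
eef_pos: [580.9, 166.5, 203.1]
eef_rot: [3.141, -0.0, 1.468]
wrist_force: [0.1, -0.1, -0.7]
finger_gap: 94.2
finger_force: 0.0
[(90, 17), (93, 23), (96, 23), (99, 21), (102, 19), (105, 22), (108, 23), (111, 20), (114, 25), (117, 11), (120, 6), (123, 24), (126, 23), (129, 20), (132, 22), (135, 21), (138, 21), (141, 21), (144, 24), (147, 16), (150, 5), (153, 24), (156, 24), (159, 21), (162, 23), (165, 20), (168, 21), (171, 22), (174, 27), (177, 19), (180, 2), (183, 7), (186, 3)]
[G,-52.5,0.1,100.5,0,0,0.001]  for [np.float64(575.1906312014152), np.float64(114.12984363268093), 101.5, 1.467]
[G,-2.5,0.2,100.5,0,0,0.001]  for [np.float64(580.3812624028303), np.float64(163.85968726536186), 101.5, 1.467]
[G,-505.6,38.7,-1.0,0,0,1.540]  for [567, -340.5, 203, -0.072]
```

```bash
python3 -m crank '[[100,-505.5,38.5,0,0,0,1.54],[100,-505.5,38.5,0,0,0,1.54],[100,-505.5,38.5,0,0,0,1.54],[100,-505.5,38.5,0,0,0,1.54],[100,-505.5,38.5,0,0,0,1.54],[100,-505.5,38.5,0,0,0,1.54],[100,-505.5,38.5,0,0,0,1.54],[100,-505.5,38.5,0,0,0,1.54],[100,-505.5,38.5,0,0,0,1.54],[100,-505.5,38.5,0,0,0,1.54]]'; python3 -m crank '[[100,0,0,0,0,0,0.04],[100,0,0,0,0,0,0.04],[100,0,0,0,0,0,0.04],[100,0,0,0,0,0,0.04]]'; python3 - <<'E'
from h import *
go((567,-340.5,200,-0.072),(567,-340.5,27,-0.072))
E
```

```text
clock: 36.95
eef_pos: [566.5, -335.1, 201.1]
eef_rot: [-3.14, 0.002, -0.038]
wrist_force: [0.4, -0.3, 0.5]
finger_gap: 94.1
finger_force: 0.0
clock: 37.35
eef_pos: [567.5, -332.3, 202.6]
eef_rot: [-3.141, 0.001, -0.07]
wrist_force: [0.9, 0.1, -0.2]
finger_gap: 94.0
finger_force: 0.0
[G,0.0,8.2,2.6,0,0,0.002]  for [567, -340.5, 200, -0.072]
[G,0.0,8.2,175.6,0,0,0.002]  for [567, -340.5, 27, -0.072]
```

```bash
python3 -m crank '[[100,0,7.5,20,0,0,0],[100,0,7.5,60,0,0,0],[100,0,7.5,100,0,0,0],[100,0,7.5,135,0,0,0],[100,0,7.5,160,0,0,0],[100,0,7.5,175.5,0,0,0],[100,0,7.5,175.5,0,0,0],[100,0,7.5,175.5,0,0,0]]' 6;  python3 -m crank '[[60,0,0,0,0,0,0],[60,0,0,0,0,0,0],[60,0,0,0,0,0,0],[60,0,0,0,0,0,0],[60,0,0,0,0,0,0],[60,0,0,0,0,0,0],[60,0,0,0,0,0,0]]' 6
```

```text
clock: 38.15
eef_pos: [567.4, -340.9, 28.7]
eef_rot: [3.141, -0.001, -0.071]
wrist_force: [0.5, -0.0, 0.5]
finger_gap: 93.9
finger_force: 0.0
clock: 38.85
eef_pos: [566.9, -341.4, 27.9]
eef_rot: [3.141, -0.001, -0.072]
wrist_force: [-1.4, -4.2, 4.8]
finger_gap: 63.6
finger_force: 6.0
```

```bash
python3 -m crank '[[60,0,0.8,0,0,0,0],[60,0,0.8,0,0,0,0],[60,0,0.8,0,0,0,0],[60,0,0.8,-10,0,0,0],[60,0,0.8,-30,0,0,0],[60,0,0.8,-60,0,0,0],[60,0,0.8,-85,0,0,0],[60,0,0.8,-85,0,0,0],[60,0,0.8,-85,0,0,0]]' 30;  python3 - <<'E'
from h import *
go((410,81,102,-0.104))
E
```

```text
clock: 39.75
eef_pos: [566.6, -341.3, 112.0]
eef_rot: [-3.141, 0.0, -0.072]
wrist_force: [0.2, 0.5, -2.4]
finger_gap: 63.4
finger_force: 30.0
[G,-186.6,-409.9,10.0,0,0,0.032]  for [410, 81, 102, -0.104]
```

```bash
python3 -m crank '[[60,-28,-35,10,0,0,0.032],[60,-56,-70,10,0,0,0.032],[60,-84,-110,10,0,0,0.032],[60,-112,-150,10,0,0,0.032],[60,-140,-190,10,0,0,0.032],[60,-168,-230,10,0,0,0.032],[60,-186.5,-275,10,0,0,0.032],[60,-186.5,-325,10,0,0,0.032],[60,-186.5,-370,10,0,0,0.032],[60,-186.5,-410,10,0,0,0.032]]'; python3 -m crank '[[60,0,0,0,0,0,0],[60,0,0,0,0,0,0],[60,0,0,0,0,0,0],[60,0,0,0,0,0,0]]'; python3 chk.py
```

```text
clock: 40.75
eef_pos: [409.1, 82.8, 101.4]
eef_rot: [3.141, 0.002, -0.104]
wrist_force: [0.8, 0.6, -1.8]
finger_gap: 62.7
finger_force: 30.0
clock: 41.15
eef_pos: [410.1, 79.7, 102.1]
eef_rot: [3.141, 0.001, -0.106]
wrist_force: [-0.3, 0.6, -0.3]
finger_gap: 63.1
finger_force: 30.0
tcp [410.11  79.74 102.08] face centre [423.89  79.58 122.18] z [ 91.03 151.16] 299
[G,0.5,-1.3,-0.1,0,0,-0.002]  for [np.float64(410.864500375421), np.float64(81.01001984452844), 102.3, -0.104]
```

Same as the last spool; repeat the route.

```bash
python3 -m crank '[[60,0,-1.2,0.7,0,0,0],[60,0,-1.2,0.7,0,0,0],[60,9,-1.2,0.7,0,0,0],[60,18,-1.2,0.7,0,0,0],[60,27,-1.2,0.7,0,0,0],[60,36,-1.2,0.7,0,0,0],[60,45,-1.2,0.7,0,0,0],[60,50,-1.2,0.7,0,0,0],[60,50,-1.2,0.7,0,0,0]]'; python3 -m crank '[[60,9,0,0,0,0,0],[60,18,0,0,0,0,0],[60,27,0,0,0,0,0],[60,36,0,0,0,0,0],[60,45,0,0,0,0,0],[60,54,0,0,0,0,0],[60,59.5,0,0,0,0,0],[60,59.5,0,0,0,0,0],[60,59.5,0,0,0,0,0]]'; python3 -m crank '[[60,4.4,0.3,0,0,0,-0.087],[60,8.7,0,0,0,0,-0.175],[60,13,-0.9,0,0,0,-0.262],[60,17.2,-2.2,0,0,0,-0.349],[60,21.3,-3.8,0,0,0,-0.436],[60,25.2,-5.7,0,0,0,-0.524],[60,25.2,-5.7,0,0,0,-0.524]]'; python3 - <<'E'
from h import *
go((544.9,73.7,101.4,0.42))
E
```

```text
clock: 42.1
eef_pos: [460.6, 76.6, 101.6]
eef_rot: [3.142, 0.0, -0.104]
wrist_force: [-0.5, -0.3, -1.7]
finger_gap: 63.3
finger_force: 30.0
clock: 43.0
eef_pos: [519.2, 70.6, 101.6]
eef_rot: [3.142, 0.0, -0.104]
wrist_force: [-0.3, -0.2, -0.8]
finger_gap: 63.2
finger_force: 30.0
clock: 43.7
eef_pos: [545.0, 73.8, 101.8]
eef_rot: [-3.142, -0.0, 0.421]
wrist_force: [-0.2, 0.9, -2.7]
finger_gap: 63.0
finger_force: 30.0
[G,-0.1,0.0,0.4,0,0,0.001]  for [544.9, 73.7, 101.4, 0.42]
```

```bash
python3 -m crank '[[60,4.4,0,0,0,0,-0.087],[60,8.7,-0.5,0,0,0,-0.175],[60,12.9,-1.4,0,0,0,-0.262],[60,17,-2.7,0,0,0,-0.349],[60,21,-4.2,0,0,0,-0.436],[60,25,-6.2,0,0,0,-0.524],[60,25,-6.2,0,0,0,-0.524]]'
python3 -m crank '[[60,4.4,0,0,0,0,-0.087],[60,8.7,-0.5,0,0,0,-0.175],[60,12.9,-1.4,0,0,0,-0.262],[60,17,-2.7,0,0,0,-0.349],[60,21,-4.2,0,0,0,-0.436],[60,25,-6.2,0,0,0,-0.524],[60,25,-6.2,0,0,0,-0.524]]'; python3 leg.py
```

```text
clock: 44.4
eef_pos: [565.1, 89.7, 101.7]
eef_rot: [-3.141, 0.0, 0.943]
wrist_force: [0.8, 0.0, -1.0]
finger_gap: 62.7
finger_force: 30.0
clock: 45.1
eef_pos: [574.6, 113.5, 101.7]
eef_rot: [-3.141, 0.0, 1.466]
wrist_force: [-0.0, -0.2, -0.7]
finger_gap: 63.3
finger_force: 30.0
[(36, 2), (39, 5), (42, 10), (45, 13), (48, 11), (51, 12), (54, 11), (57, 18), (60, 10), (63, 11), (90, 15), (93, 25), (96, 23), (99, 21), (102, 21), (105, 21), (108, 23), (111, 20), (114, 24), (117, 12), (120, 5), (123, 24), (126, 22), (129, 21), (132, 22), (135, 21), (138, 21), (141, 22), (144, 23), (147, 16), (150, 5), (153, 22), (156, 24), (159, 22), (162, 23), (165, 22), (168, 22), (171, 23), (174, 26), (177, 19), (180, 2), (183, 7), (186, 2)]
[G,0.9,0.4,0.2,0,0,-0.004]  for [np.float64(575.1906312014152), np.float64(114.12984363268093), 101.5, 1.467]
[G,50.9,0.3,0.2,0,0,-0.004]  for [np.float64(580.3812624028303), np.float64(163.85968726536186), 101.5, 1.467]
```

```bash
python3 -m crank '[[60,8,0.2,0,0,0,0],[60,16,0.4,0,0,0,0],[60,23.5,0.4,0,0,0,0],[60,23.5,0.4,0,0,0,0],[60,23.5,0.4,2,0,0,0],[60,23.5,0.4,3.7,0,0,0],[60,23.5,0.4,3.7,0,0,0]]'; python3 -m crank '[[100,0,0,0,0,0,0],[100,0,0,0,0,0,0],[100,0,0,0,0,0,0],[100,0,0,0,0,0,0],[100,0,0,0,0,0,0],[100,0,0,-30,0,0,0],[100,0,0,-70,0,0,0],[100,0,0,-105,0,0,0],[100,0,0,-105,0,0,0],[100,0,0,-105,0,0,0]]' 6; python3 leg.py; python3 - <<'E'
from h import *
np.set_printoptions(precision=1,suppress=True)
for n in("scene","top"):
    p,d=optics.camera(n); W=cloud(n,d); Z=W[...,2]
    m=(Z>50)&(Z<68)&(W[...,1]>-260)&(W[...,1]<-40)&(W[...,0]>330)&(W[...,0]<640)
    for b in blobs(m,60):
        pts=np.argwhere(b)[:,::-1].astype(np.int32); e=cv2.fitEllipse(cv2.convexHull(pts)); print(n,b.sum(),"med",np.median(W[b],0),"centre",plane(n,*e[0],60))
    if n=="scene": cv2.imwrite("pics/s6.png",cv2.resize(p[100:300,100:460],None,fx=2.2,fy=2.2)[:,:,::-1])
go((482.5,-163,200,0))
E
```

```text
clock: 45.85
eef_pos: [578.0, 136.6, 98.2]
eef_rot: [3.141, -0.0, 1.467]
wrist_force: [0.5, 0.7, 0.5]
finger_gap: 63.2
finger_force: 30.0
clock: 46.85
eef_pos: [577.8, 136.7, 203.2]
eef_rot: [3.141, -0.0, 1.468]
wrist_force: [-0.8, 0.4, 0.3]
finger_gap: 94.2
finger_force: 0.0
[(60, 18), (63, 24), (66, 22), (69, 20), (72, 21), (75, 21), (78, 21), (81, 20), (84, 23), (87, 15), (90, 18), (93, 25), (96, 23), (99, 19), (102, 20), (105, 22), (108, 22), (111, 22), (114, 23), (117, 12), (120, 6), (123, 21), (126, 24), (129, 19), (132, 24), (135, 20), (138, 22), (141, 21), (144, 24), (147, 15), (150, 5), (153, 23), (156, 22), (159, 23), (162, 22), (165, 22), (168, 22), (171, 23), (174, 25), (177, 20), (180, 2), (183, 7), (186, 2)]
[G,-22.6,0.1,100.6,0,0,0.001]  for [np.float64(575.1906312014152), np.float64(114.12984363268093), 101.5, 1.467]
[G,27.4,0.2,100.6,0,0,0.001]  for [np.float64(580.3812624028303), np.float64(163.85968726536186), 101.5, 1.467]
scene 366 med [ 461.  -155.8   59.5] centre [ 461.3 -155.4   60. ]
top 347 med [ 452.6 -156.1   59. ] centre [ 453.  -156.7   60. ]
[G,-307.7,-63.5,1.6,0,0,1.468]  for [482.5, -163, 200, 0]
```

View pics/s6.png

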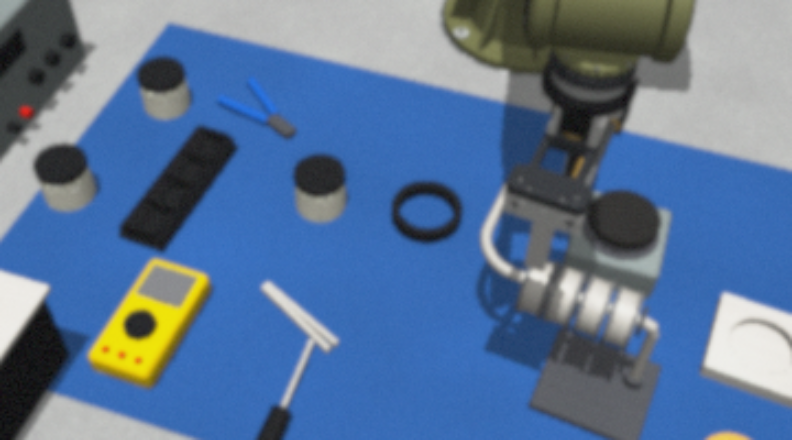

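```bash
python3 - <<'E'
from h import *
np.set_printoptions(precision=1,suppress=True)
for n in("scene","top"):
    f=np.load(n+"0.npz"); W=cloud(n,f["d"]); p=f["p"]; Z=W[...,2]; X,Y=W[...,0],W[...,1]
    def cen(m,z,nm,rect=False):
        b=max(blobs(m,30),key=lambda b:b.sum()); pts=np.argwhere(b)[:,::-1].astype(np.int32)
        e=cv2.minAreaRect(pts) if rect else cv2.fitEllipse(cv2.convexHull(pts)); print(n,nm,b.sum(),plane(n,*e[0],z),np.round(e[1],1))
    cen((Z>70)&(Z<86)&(abs(X-413)<60)&(abs(Y-211)<60),77,"pad")
    # socket: white block outline, top face corners by hull -> quad centre
    g=p.min(2)>150; m=g&(abs(X-500)<80)&(abs(Y-394)<80)&(Z>13)&(Z<28)
    b=max(blobs(m),key=lambda b:b.sum()); h=cv2.convexHull(np.argwhere(b)[:,::-1].astype(np.int32))
    Q=np.array([plane(n,*c,20)[:2] for c in h[:,0]]).astype(np.float32); print(n,"block",cv2.minAreaRect(Q))
    # hole floor z ~ 8
    q=(Z<13)&(Z>2)&(abs(X-500)<45)&(abs(Y-394)<45); print(n,"hole",q.sum(),np.median(W[q],0))
go((458,-157,180,0.6))
E
```

```text
scene pad 664 [421.  211.5  77. ] [25.4 33.2]
scene block ((505.2627258300781, 392.67828369140625), (111.31182861328125, 113.7942886352539), 84.66316223144531)
scene hole 530 [498.7 395.6   8.2]
top pad 601 [413.4 211.2  77. ] [27.3 27.8]
top block ((500.9183349609375, 393.68365478515625), (109.14678955078125, 109.21825408935547), 84.77375030517578)
top hole 391 [501.2 396.2   7. ]
[G,-304.3,-88.5,21.6,0,0,0.868]  for [458, -157, 180, 0.6]
```

```bash
python3 -m crank '[[100,-304,-88.5,20,0,0,0.868],[100,-304,-88.5,20,0,0,0.868],[100,-304,-88.5,20,0,0,0.868],[100,-304,-88.5,20,0,0,0.868],[100,-304,-88.5,20,0,0,0.868],[100,-304,-88.5,20,0,0,0.868],[100,-304,-88.5,20,0,0,0.868],[100,-304,-88.5,20,0,0,0.868],[100,-304,-88.5,20,0,0,0.868],[100,-304,-88.5,20,0,0,0.868]]' 4; python3 - <<'E'
from h import *
go((458,-157,180,0.6),(458,-157,24,0.6))
E
```

```text
clock: 48.0
eef_pos: [458.8, -155.7, 182.7]
eef_rot: [-3.141, 0.0, 0.601]
wrist_force: [0.2, -0.2, -0.6]
finger_gap: 93.7
finger_force: 0.0
[G,-1.4,0.7,2.7,0,0,0.001]  for [458, -157, 180, 0.6]
[G,-1.4,0.7,158.7,0,0,0.001]  for [458, -157, 24, 0.6]
```

```bash
python3 -m crank '[[100,-1,0.5,30,0,0,0],[100,-1,0.5,70,0,0,0],[100,-1,0.5,105,0,0,0],[100,-1,0.5,135,0,0,0],[100,-1,0.5,152,0,0,0],[100,-1,0.5,158.5,0,0,0],[100,-1,0.5,158.5,0,0,0],[100,-1,0.5,158.5,0,0,0]]' 4;  python3 -m crank '[[60,0,0,0,0,0,0],[60,0,0,0,0,0,0],[60,0,0,0,0,0,0],[60,0,0,0,0,0,0],[60,0,0,0,0,0,0],[60,0,0,0,0,0,0],[60,0,0,0,0,0,0],[60,0,0,0,0,0,0]]' 4;  python3 -m crank '[[60,0,0,0,0,0,0],[60,0,0,0,0,0,0],[60,0,0,0,0,0,0],[60,0,0,-10,0,0,0],[60,0,0,-30,0,0,0],[60,0,0,-60,0,0,0],[60,0,0,-100,0,0,0],[60,0,0,-100,0,0,0],[60,0,0,-100,0,0,0]]' 45; python3 - <<'E'
from h import *
np.set_printoptions(precision=1,suppress=True)
s=manip.read_state()["eef_pos"]
p,d=optics.camera("scene"); cv2.imwrite("pics/s7.png",cv2.resize(p[100:250,180:340],None,fx=4,fy=4)[:,:,::-1])
# lowest visible jar body: white-ish front below tips
W=cloud("scene",d);Z=W[...,2]; m=(Z>s[2]-30)&(Z<s[2]+42)&(abs(W[...,0]-s[0])<34)&(abs(W[...,1]-s[1])<34)
q=W[m]; print(s,len(q),np.percentile(q,[1,50,99],axis=0))
go((416,211,130,0.6),(416,211,102,0.6))
E
```

```text
clock: 48.8
eef_pos: [458.6, -157.4, 25.4]
eef_rot: [3.141, -0.001, 0.601]
wrist_force: [0.4, 0.0, -0.0]
finger_gap: 93.8
finger_force: 0.0
clock: 49.6
eef_pos: [458.0, -157.7, 24.8]
eef_rot: [3.141, -0.0, 0.6]
wrist_force: [-1.3, 0.2, 5.7]
finger_gap: 63.8
finger_force: 4.0
clock: 50.5
eef_pos: [457.9, -157.6, 124.9]
eef_rot: [3.141, -0.001, 0.6]
wrist_force: [0.2, -0.1, -3.2]
finger_gap: 63.5
finger_force: 45.0
[ 457.9 -157.6  124.9] 794 [[ 428.3 -186.8  102.2]
 [ 474.7 -151.8  155.3]
 [ 489.8 -125.   163.7]]
[G,173.7,-327.5,-6.1,0,0,-0.000]  for [416, 211, 130, 0.6]
[G,173.7,-327.5,21.9,0,0,-0.000]  for [416, 211, 102, 0.6]
```

View pics/s7.png

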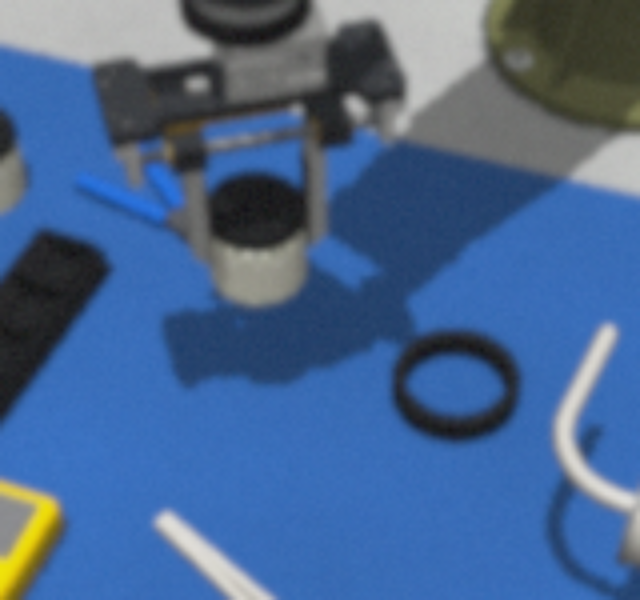

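```bash
python3 -m crank '[[60,0,0,-40,0,0,0],[60,10,-20,-60,0,0,0],[60,174,-327.5,-60,0,0,0],[60,174,-327.5,-60,0,0,0],[60,174,-327.5,-60,0,0,0],[60,174,-327.5,-60,0,0,0],[60,174,-327.5,-60,0,0,0],[60,174,-327.5,-60,0,0,0],[60,174,-327.5,-60,0,0,0],[60,174,-327.5,-60,0,0,0]]' 45; python3 -m crank '[[60,0,0,0,0,0,0],[60,0,0,0,0,0,0],[60,0,0,0,0,0,0],[60,0,0,0,0,0,0]]'; python3 - <<'E'
from h import *
go((416,211,106,0.6),(416,211,90,0.6))
E
```

```text
clock: 51.55
eef_pos: [415.0, 215.1, 182.9]
eef_rot: [-3.14, 0.003, 0.605]
wrist_force: [0.2, -1.0, -3.4]
finger_gap: 63.3
finger_force: 45.0
clock: 51.95
eef_pos: [416.9, 210.0, 184.4]
eef_rot: [-3.142, 0.0, 0.598]
wrist_force: [-0.2, 0.0, -2.1]
finger_gap: 63.5
finger_force: 45.0
[G,-0.2,-1.3,78.4,0,0,-0.002]  for [416, 211, 106, 0.6]
[G,-0.2,-1.3,94.4,0,0,-0.002]  for [416, 211, 90, 0.6]
```

```bash
python3 -m crank '[[60,0,-1,25,0,0,0],[60,0,-1,50,0,0,0],[60,0,-1,68,0,0,0],[60,0,-1,76,0,0,0],[60,0,-1,80,0,0,0],[60,0,-1,84,0,0,0],[60,0,-1,87,0,0,0],[60,0,-1,90,0,0,0],[60,0,-1,90,0,0,0]]' 60; python3 -m crank '[[60,0,0,2,0,0,0],[60,0,0,4,0,0,0],[60,0,0,6,0,0,0],[60,0,0,6,0,0,0]]'
```

```text
clock: 52.85
eef_pos: [416.6, 211.8, 95.1]
eef_rot: [3.141, -0.001, 0.6]
wrist_force: [-1.3, -3.4, 6.6]
finger_gap: 63.2
finger_force: 60.0
clock: 53.25
eef_pos: [416.7, 211.8, 89.7]
eef_rot: [3.141, -0.002, 0.6]
wrist_force: [-2.4, -3.7, 9.9]
finger_gap: 63.2
finger_force: 60.0
```

```bash
python3 -m crank '[[60,0,0,2,0,0,0],[60,0,0,3,0,0,0],[60,0,0,4,0,0,0],[60,0,0,4,0,0,0],[60,0,0,4,0,0,0]]'
```

```text
clock: 53.75
eef_pos: [417.5, 212.4, 89.3]
eef_rot: [3.14, -0.005, 0.6]
wrist_force: [-20.9, -11.0, 60.3]
finger_gap: 63.3
finger_force: 60.0
```

```bash
python3 -m crank '[[60,0,0,-2,0,0,0],[60,0,0,-2,0,0,0],[60,0,0,-2,0,0,0]]'; python3 -m crank '[[60,0,0,0,0,0,0],[60,0,0,0,0,0,0],[60,0,0,0,0,0,0],[60,0,0,0,0,0,0],[60,0,0,0,0,0,0],[60,0,0,0,0,0,0],[60,0,0,0,0,0,0],[60,0,0,0,0,0,0],[60,0,0,0,0,0,0],[60,0,0,0,0,0,0]]';python3 -m crank '[[60,0,0,0,0,0,0],[60,0,0,0,0,0,0],[60,0,0,0,0,0,0],[60,0,0,0,0,0,0],[60,0,0,0,0,0,0],[60,0,0,0,0,0,0],[60,0,0,0,0,0,0],[60,0,0,0,0,0,0],[60,0,0,0,0,0,0],[60,0,0,0,0,0,0]]';python3 -m crank '[[60,0,0,0,0,0,0],[60,0,0,0,0,0,0],[60,0,0,0,0,0,0],[60,0,0,0,0,0,0],[60,0,0,0,0,0,0],[60,0,0,0,0,0,0],[60,0,0,0,0,0,0],[60,0,0,0,0,0,0],[60,0,0,0,0,0,0],[60,0,0,0,0,0,0]]'
```

```text
clock: 54.05
eef_pos: [417.3, 212.2, 89.5]
eef_rot: [3.141, -0.004, 0.6]
wrist_force: [-11.3, -6.9, 34.0]
finger_gap: 63.3
finger_force: 60.0
clock: 55.05
eef_pos: [417.3, 212.2, 89.5]
eef_rot: [3.141, -0.004, 0.6]
wrist_force: [-11.1, -6.6, 33.9]
finger_gap: 63.0
finger_force: 60.0
clock: 56.05
eef_pos: [417.3, 212.2, 89.5]
eef_rot: [3.141, -0.004, 0.6]
wrist_force: [-11.1, -7.0, 34.7]
finger_gap: 63.7
finger_force: 60.0
clock: 57.05
eef_pos: [417.3, 212.2, 89.5]
eef_rot: [3.141, -0.004, 0.6]
wrist_force: [-11.4, -6.9, 32.9]
finger_gap: 63.1
finger_force: 60.0
```

```bash
python3 -m crank '[[60,0,0,-5,0,0,0],[60,0,0,-15,0,0,0],[60,0,0,-40,0,0,0],[60,0,0,-60,0,0,0],[60,0,0,-60,0,0,0],[60,0,0,-60,0,0,0]]'; python3 - <<'E'
from h import *
go((502.5,393.2,120,0.6))
E
```

```text
clock: 57.65
eef_pos: [416.0, 211.8, 146.1]
eef_rot: [-3.142, -0.0, 0.6]
wrist_force: [-0.4, -0.4, -2.9]
finger_gap: 63.6
finger_force: 60.0
[G,173.8,-100.9,26.1,0,0,-0.000]  for [502.5, 393.2, 120, 0.6]
```

```bash
python3 -m crank '[[60,40,-23,0,0,0,0],[60,85,-49,0,0,0,0],[60,125,-72,10,0,0,0],[60,155,-90,20,0,0,0],[60,174,-101,46,0,0,0],[60,174,-101,66,0,0,0],[60,174,-101,66,0,0,0],[60,174,-101,66,0,0,0],[60,174,-101,66,0,0,0]]'; python3 - <<'E'
from h import *
np.set_printoptions(precision=1,suppress=True)
s=manip.read_state()["eef_pos"]; print(s)
for n in("scene","top"):
    p,d=optics.camera(n); W=cloud(n,d); X,Y,Z=W[...,0],W[...,1],W[...,2]
    # lid (dark, upper face) ellipse/extent, jar height = TCP-24.5
    m=(abs(X-s[0])<40)&(abs(Y-s[1])<40)&(Z>s[2]-24)&(Z<s[2]+40); q=W[m]; print(n,len(q),np.percentile(q,[1,99],axis=0))
    # block rectangle in the same view
    g=(p.min(2)>150)&(abs(X-500)<80)&(abs(Y-394)<80)&(Z>13)&(Z<28)
    h=cv2.convexHull(np.argwhere(g)[:,::-1].astype(np.int32)); Q=np.array([plane(n,*c,20)[:2] for c in h[:,0]]).astype(np.float32); print(cv2.minAreaRect(Q))
    if n=="scene": cv2.imwrite("pics/s8.png",cv2.resize(p[160:310,370:520],None,fx=4,fy=4)[:,:,::-1])
go((502.5,393.2,50,0.6))
E
```

```text
clock: 58.55
eef_pos: [503.1, 393.3, 81.6]
eef_rot: [-3.142, -0.001, 0.599]
wrist_force: [0.3, -0.5, -1.7]
finger_gap: 63.5
finger_force: 60.0
[503.1 393.3  81.6]
scene 723 [[483.1 354.8  59.5]
 [535.2 430.4 120.6]]
((515.9613037109375, 392.26910400390625), (110.2999267578125, 92.34131622314453), 84.8301773071289)
top 219 [[468.9 355.4  60.5]
 [525.3 411.4 120.3]]
((524.497314453125, 356.66705322265625), (38.775596618652344, 54.30868148803711), 88.85787963867188)
[G,-0.6,-0.3,31.9,0,0,-0.001]  for [502.5, 393.2, 50, 0.6]
```

View pics/s8.png

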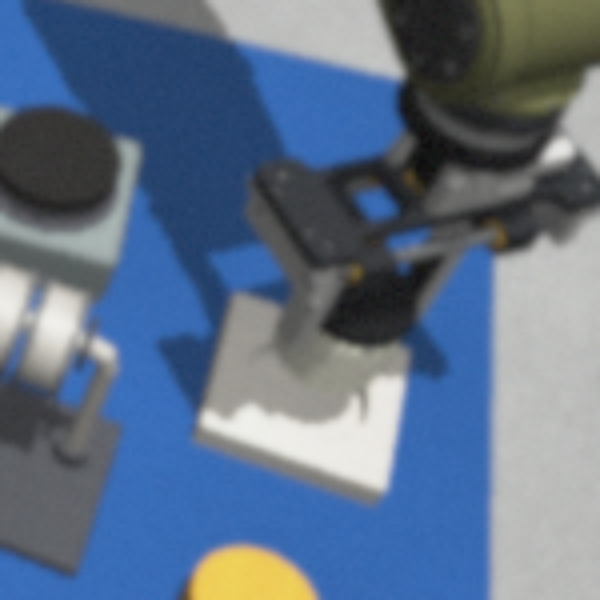

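```bash
python3 -m crank '[[60,-0.5,0,15,0,0,0],[60,-0.5,0,28,0,0,0],[60,-0.5,0,34,0,0,0],[60,-0.5,0,37,0,0,0],[60,-0.5,0,40,0,0,0],[60,-0.5,0,40,0,0,0]]'
```

```text
clock: 59.25
eef_pos: [502.3, 393.1, 40.3]
eef_rot: [-3.142, 0.0, 0.6]
wrist_force: [0.2, 0.6, -2.3]
finger_gap: 63.3
finger_force: 60.0
```

```bash
python3 -m crank '[[60,0,0,3,0,0,0],[60,0,0,6,0,0,0],[60,0,0,7,0,0,0],[60,0,0,7.7,0,0,0],[60,0,0,7.7,0,0,0]]'
```

```text
clock: 59.75
eef_pos: [502.4, 393.1, 33.1]
eef_rot: [-3.142, -0.0, 0.6]
wrist_force: [-0.7, -0.9, -0.4]
finger_gap: 63.5
finger_force: 60.0
```

Touching the hole floor; release gently, lift and look.

```bash
python3 -m crank '[[60,0,0,0.7,0,0,0],[60,0,0,0.7,0,0,0],[100,0,0,0.7,0,0,0],[100,0,0,0.7,0,0,0],[100,0,0,0.7,0,0,0],[100,0,0,0.7,0,0,0],[100,0,0,0.7,0,0,0],[100,0,0,-20,0,0,0],[100,0,0,-50,0,0,0],[100,0,0,-90,0,0,0]]'; python3 -m crank '[[100,-40,20,-80,0,0,0],[100,-80,40,-120,0,0,0],[100,-130,60,-120,0,0,0],[100,-180,80,-120,0,0,0],[100,-230,120,-120,0,0,0],[100,-280,160,-120,0,0,0],[100,-280,160,-120,0,0,0],[100,-280,160,-120,0,0,0]]'; python3 - <<'E'
from h import *
np.set_printoptions(precision=1,suppress=True)
for n in("scene","top"):
    p,d=optics.camera(n); W=cloud(n,d); X,Y,Z=W[...,0],W[...,1],W[...,2]
    m=(abs(X-500)<60)&(abs(Y-394)<60)&(Z>58)&(Z<80)
    for b in blobs(m,50):
        q=W[b]; c,*_=np.linalg.lstsq(np.c_[q[:,:2]-q[:,:2].mean(0),np.ones(len(q))],q[:,2],rcond=None); print(n,len(q),"lid",np.median(q,0),"plane",c*np.array([1000,1000,1]))
    cv2.imwrite(f"pics/{n}9.png",cv2.resize(p[100:340,60:500],None,fx=1.8,fy=1.8)[:,:,::-1])
E
```

```text
clock: 60.75
eef_pos: [501.7, 392.6, 122.4]
eef_rot: [3.142, 0.003, 0.6]
wrist_force: [0.4, -0.2, 0.2]
finger_gap: 94.0
finger_force: 0.0
clock: 61.55
eef_pos: [360.2, 100.7, 243.3]
eef_rot: [3.141, -0.001, 0.598]
wrist_force: [0.9, -0.5, 0.6]
finger_gap: 94.1
finger_force: 0.0
scene 532 lid [505.5 391.3  67.9] plane [-35.   18.6  67.4]
top 361 lid [496.9 391.7  66.6] plane [ 4.2 16.5 66.7]
```

View pics/scene9.png

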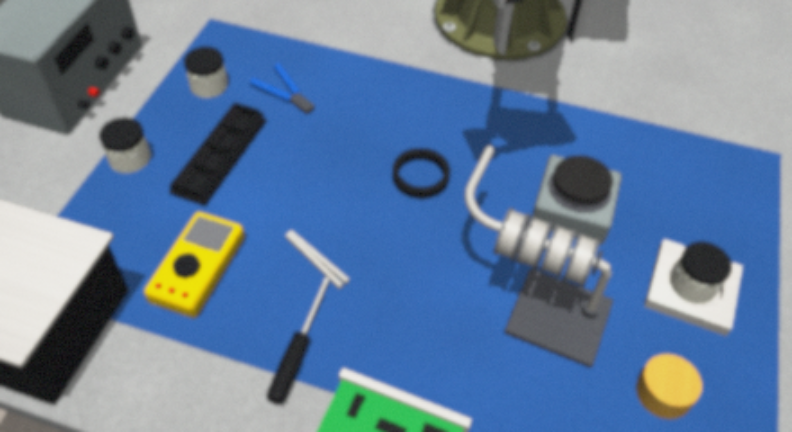

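View pics/top9.png

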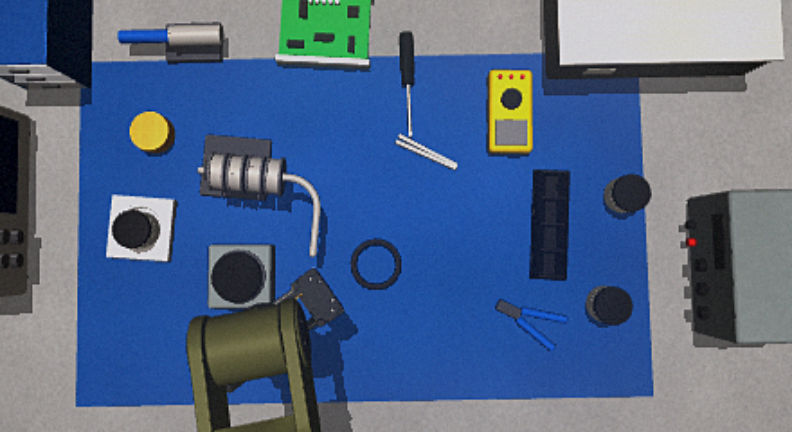

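The lid is level at 67–68 mm, so the jar is home in its block (scene picture around (705, 265)). All four spools hang on the back leg (around (510–585, 235–260)), the cradle is empty and the other things look undisturbed.

```bash
python3 -c "
from cell import manip
print(manip.sign_off())"
```

```text
the job is handed in; nothing more can be done
None
```

The job is handed in: all four spools hang on the back leg, though the second rubbed the rod at the bend and when set down (10–13 N); the jar held the pad fully down for about 3 s, with one brief 60 N peak, and now stands upright and home in its block.

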